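Clear the pile after the microscopy lesson

TASK

Take the pile apart and put each thing away in the blue tray of its own shape: the slide box in the long wide tray, the wooden test-tube clamp in the long narrow tray, the square cover-glass box in the square tray and the tin in the round tray, each lying flat on the tray's floor inside the lip, right way up. There is glass in the two boxes and the tin, so keep them level and set them down without dropping them, and leave the test-tube rack and the wash bottle where they are.

Things in the scene. Friction and masses are not known exactly. Their poses are not given: they have to be found in the camera images.
- slide_box: wooden microscope-slide box with a closed lid that does not come off, 160 (x) x 60 (y) x 34 (z) mm, 320 g, the bottom of the pile, lying on the bench. Origin: centre of its underside; x along its length, z up
- round_tin: closed aluminium tin, a cylinder 53 mm in diameter (54 mm seen at its lid) and 28 mm high, 90 g, standing on one half of the slide box, about 40 mm from its middle. Origin: centre of its underside; z up
- cover_glass_box: closed grey plastic box, square, 50 x 50 x 28 mm, 80 g, standing on the other half of the slide box, about 40 mm from its middle, sides nearly in line with the slide box's. Origin: centre of its underside; x and y along its sides, z up
- tube_clamp: wooden test-tube clamp, a closed pair of jaws that does not move, handled as one bar of 130 (x) x 22 (y) x 20 (z) mm, 40 g, the top of the pile, lying across the tin and the cover-glass box. Origin: centre of its underside; x along its length, z up
- long_wide_tray: blue plastic storage tray fixed to the bench, the largest, 180 (x) x 80 (y) mm inside; its floor is 3 mm thick and its lip, 5 mm wide, stands 8 mm above the bench (5 mm above the tray's floor). Origin: centre of its underside, on the bench; z up, x along its length
- narrow_tray: blue plastic storage tray fixed to the bench, long and narrow, 150 (x) x 42 (y) mm inside; its floor is 3 mm thick and its lip, 5 mm wide, stands 8 mm above the bench (5 mm above the tray's floor). Origin: centre of its underside, on the bench; z up, x along its length
- square_tray: blue plastic storage tray fixed to the bench, square, 70 x 70 mm inside; its floor is 3 mm thick and its lip, 5 mm wide, stands 8 mm above the bench (5 mm above the tray's floor). Origin: centre of its underside, on the bench; z up, x and y along its sides
- round_tray: blue plastic storage tray fixed to the bench, round, 76 mm in diameter inside; its floor is 3 mm thick and its lip, 5 mm wide, stands 8 mm above the bench (5 mm above the tray's floor). Origin: centre of its underside, on the bench; z up
- tube_rack: bystander: blue plastic rack 50 (x) x 110 (y) mm with two glass test tubes, 137 mm high in all, at the far left of the work. Origin: centre of its underside; z up
- wash_bottle: bystander: white plastic bottle with a red cap, 64 mm in diameter, 150 mm high, at the far right of the work. Origin: centre of its underside; z up

How it is judged:
At the end, for the whole second after the job is handed in: The slide box, clamp, cover-glass box and tin each lie in their own tray: centre within 15 mm of the tray's centre, underside on the tray's floor (less than 6 mm above the tray's underside), upright within 0.08 rad, at rest (horizontal distance between slide_box and long_wide_tray below 0.015 m and z of slide_box in the frame of long_wide_tray between 0 and 0.006 m and angle between each of slide_box, tube_clamp, cover_glass_box, round_tin's own z axis and vertical below 0.08 rad and linear speed of each of slide_box, tube_clamp, cover_glass_box, round_tin below 0.02 m/s and angular speed of each of slide_box, tube_clamp, cover_glass_box, round_tin below 0.2 rad/s and horizontal distance between tube_clamp and narrow_tray below 0.015 m and z of tube_clamp in the frame of narrow_tray between 0 and 0.006 m and horizontal distance between cover_glass_box and square_tray below 0.015 m and z of cover_glass_box in the frame of square_tray between 0 and 0.006 m and horizontal distance between round_tin and round_tray below 0.015 m and z of round_tin in the frame of round_tray between 0 and 0.006 m); the robot touches nothing.
It fails at once if the slide box, cover-glass box or tin is tipped over (angle between any of slide_box, cover_glass_box, round_tin's own z axis and vertical above 0.7 rad).
It fails at once if the slide box, cover-glass box or tin is dropped or slammed into its tray (faster than 0.7 m/s within 5 cm of the bench) ((linear speed of slide_box above 0.7 m/s and height (world z) of slide_box below 0.05 m and horizontal distance between slide_box and long_wide_tray below 0.08 m) or (linear speed of cover_glass_box above 0.7 m/s and height (world z) of cover_glass_box below 0.05 m and horizontal distance between cover_glass_box and square_tray below 0.08 m) or (linear speed of round_tin above 0.7 m/s and height (world z) of round_tin below 0.05 m and horizontal distance between round_tin and round_tray below 0.08 m)).
It fails at once if the test-tube rack is shifted by more than 3 cm (distance of tube_rack from where it was at the start of the episode above 0.03 m).
It fails at once if the wash bottle is shifted by more than 3 cm (distance of wash_bottle from where it was at the start of the episode above 0.03 m).
It also fails if it takes over 104 s, if anything falls off the work surface, if the arm or the gripper's body presses on something with over 40 N, if the wrist force passes 120 N, or if a joint passes its speed limit or range.

ROBOT

A 7-joint arm with a two-finger parallel gripper is mounted at the origin on the work surface. World frame = base frame: x ahead of the robot, y to its left, z up, the work surface at z = 0. Lengths are in m, angles in rad, forces in N, time in s.
With the tool pointing down it reaches from about 0.4 to 0.925 m from the base axis. Payload 5.6 kg.
Tool frame: the origin (TCP) lies midway between the tips of the shut fingers; the grasp point (between the pads) lies 19 mm behind it; z points along the fingers, y is the line along which they close (so a half turn about z gives the same grasp; the last joint's range is limited). The gripper opens to 85 mm and grips with 20 to 120 N. Pads are 22 mm wide; open, the fingers measure 114 mm over their backs; the gripper's body (76 mm by 85 mm) begins 54 mm behind the grasp point. The pads swing forward as they close: fully open they stand 13 mm farther back than shut.
Start: joints at [-1.314, 0.468, -0.012, 1.603, 0.006, 1.071, -0.056], TCP at [0.192, 0.621, 0.208] pointing down, gripper open.
Joint ranges: [-2.53, 2.53], [-0.31, 2.02], [-1.57, 1.55], [0.28, 2.44], [-1.29, 4.43], [0.15, 1.84], [-2.92, 2.92]. Speed limits (rad/s): [2.57, 2.57, 3.14, 3.14, 3.14, 3.14, 3.14].

INTERFACE

Orientations are given as a rotation vector (axis times angle).
In Python, from cell import * gives the robot as it stands.
- The arm moves only by the tool move_arm, never from a script. Its argument "steps" is a list of rows, each an object of numbers: "wx", "wy", "wz": the turn, a rotation vector about the tool's x, y, z in degrees; "tx", "ty", "tz": the shift along the tool's x, y, z in m; "jaw": the finger opening in m, from 0 to 0.0854. A call has 1 to 10 rows; each row shifts and turns the commanded pose from where the row before left it, along the tool's axes as they then stand; what a row does not reach is not made up. A row lasts 1/12 s, in which the tool goes at most 41.7 mm and 7.16 degrees, less where a joint would pass 70% of its speed; a pose out of reach is approached as far as the arm can. A call with a gripper value outside its range is refused whole. The fingers move at their own pace and stop on an object; "force" is the grip in N (left out, the last holds). Time passes only in rows, so rows that do not move let the fingers close. It gives the time, the measured TCP pose, the force, the opening and the grip force at its end, in the units of the state.
- get_state(): the state, without advancing time (a new reading comes with each control period).
- camera(name): name is "scene" or "top"; returns the picture (384x512x3 uint8, blue, green, red); there is no depth.
- calibration(name): a dict with "fx", "fy", "cx", "cy" (pixels), "k1" (the pictures are not rectified: a ray, as slopes to the right and down, at radius r is drawn at 1 + k1 r^2 times it, then the intrinsics apply), "pose" (4x4, takes a point from camera to world coordinates). Camera axes: x right, y down, z forward; pixel columns grow to the right and rows downward; lengths in m; the calibration is good to about 2 mm. A picture is of the moment at which its call begins. calibration takes no time and is no camera call.
- finish_job(): hands the job in; it is judged then, once.
Trained networks look in the newest picture that a camera, given by its name, has taken for a name from the list of things; names that differ only in an ending like _2 or _b are one class to them, and where a whole thing is asked for, a point or a joint stands for the part that bears it (a point fixed in the world has none). Each returns a list of dicts, best first, with "conf" (0 to 1); they miss things now and then, are a little off and sometimes report something else, mostly with a low value. They report only what shows in the picture. A call takes as long as a camera call.
- search_frame(camera, query): "bbox" ([left, top, right, bottom] in pixels, round what is visible of it).
- pinpoint(camera, query): "position" ([column, row] in pixels: a listed point, or the origin of a listed thing).
The state is a dict: "clock": time; "q": joint angles; "qvel": joint speeds; "tau": joint torques, N m; "eef_pos": TCP position; "orientation": TCP orientation; "wrist_force": force on the tool from outside, world axes, zero at the start; "moment": the same for the moment, N m; "width": opening from 0.0 (shut) to 1.0 (fully open); "gripper_force": force on a finger pad.
Only numpy, scipy, OpenCV 4.12 (cv2) and the standard library are available. Lean on these libraries where they do the work, as an engineer would, in place of code of your own. Each camera call takes 0.05 s, during which the arm holds its last target. There are 200 camera calls.

## Working session

There is one attempt and no reset: what is moved stays moved. The work goes in short steps, Python scripts to look and compute and a tool call to move; the robot and the scene stay as the last step left them, time stands still between calls to the robot, and variables do not carry over. Pictures are saved under pics/ and viewed, at most 14 in all, crops included, and the job is handed in when it is done.

Besides the shell and the picture viewer there is one more tool, called as name(argument=value, ...), one argument or row to a line, values as JSON. move_arm: Moves the arm, as the interface text tells. Its arguments: {"type":"object","properties":{"steps":{"type":"array","items":{"type":"object","properties":{"wx":{"type":"number"},"wy":{"type":"number"},"wz":{"type":"number"},"tx":{"type":"number"},"ty":{"type":"number"},"tz":{"type":"number"},"jaw":{"type":"number"}}}},"force":{"type":"number"}},"required":["steps"]}

```bash
mkdir -p pics; ls
cat > h.py <<'E'
from cell import *
import numpy as np, cv2
def ray(cam,px):
    c=calibration(cam); K=np.array([[c['fx'],0,c['cx']],[0,c['fy'],c['cy']],[0,0,1]])
    d=np.array([(px[0]-c['cx'])/c['fx'],(px[1]-c['cy'])/c['fy']]); u=d.copy()
    for _ in range(30): u=d/(1+c['k1']*(u@u))
    P=np.array(c['pose']); return P[:3,3],P[:3,:3]@np.r_[u,1]
def at(cam,px,z):
    o,d=ray(cam,px); return o+d*(z-o[2])/d[2]
def proj(cam,X):
    c=calibration(cam);P=np.array(c['pose']); p=P[:3,:3].T@(np.array(X)-P[:3,3]); u=p[:2]/p[2]; u=u*(1+c['k1']*(u@u))
    return np.array([c['fx']*u[0]+c['cx'],c['fy']*u[1]+c['cy']])
E
python3 - <<'E'
from h import *
np.set_printoptions(precision=3,suppress=True)
for c in ("top","scene"):
    cv2.imwrite(f'pics/{c}0.png',cv2.resize(camera(c),(800,600)))
    k=calibration(c);print(c,k['fx'],k['cx'],k['cy'],k['k1'],np.array(k['pose'])[:3])
for n in "slide_box round_tin cover_glass_box tube_clamp long_wide_tray narrow_tray square_tray round_tray tube_rack wash_bottle".split():
    for c in ("top",):
        for r in pinpoint(c,n)[:2]: print(n,c,round(r['conf'],2),np.array(r['position']),at(c,r['position'],0))
s=get_state();print(s)
E
```

```text
pics
top 398.1762785522829 256.40404348715776 189.77326421289632 -0.01947995451759674 [[ 0.    -0.982  0.19   0.348]
 [-1.     0.006  0.03  -0.016]
 [-0.03  -0.19  -0.981  1.185]]
scene 390.95507726461216 250.3379126260723 189.30801456887693 0.0464444077343955 [[-0.844  0.285 -0.455  1.023]
 [ 0.537  0.44  -0.72   0.726]
 [-0.005 -0.852 -0.524  0.609]]
slide_box top 0.73 [311.5 179.9] [ 0.607 -0.147  0.   ]
round_tin top 0.67 [300.5 181.3] [ 0.603 -0.114  0.   ]
round_tin top 0.34 [361.7 229. ] [ 0.458 -0.291  0.   ]
cover_glass_box top 0.68 [325.4 174.1] [ 0.625 -0.19   0.   ]
tube_clamp top 0.76 [315.5 173.4] [ 0.627 -0.16   0.   ]
tube_clamp top 0.44 [148.  146.9] [0.716 0.359 0.   ]
long_wide_tray top 0.87 [220.3 164.7] [0.657 0.131 0.   ]
narrow_tray top 0.76 [262.2 219. ] [0.489 0.003 0.   ]
square_tray top 0.89 [172.5 222.5] [0.479 0.272 0.   ]
square_tray top 0.15 [313.4 175.7] [ 0.62  -0.153  0.   ]
round_tray top 0.6 [360.9 230.2] [ 0.454 -0.289  0.   ]
tube_rack top 0.64 [149.2 144.5] [0.724 0.356 0.   ]
tube_rack top 0.6 [175.  221.9] [0.481 0.265 0.   ]
wash_bottle top 0.94 [380.4 143.4] [ 0.721 -0.362  0.   ]
{'clock': 0.6, 'q': array([-1.314,  0.467, -0.012,  1.603,  0.006,  1.071, -0.056]), 'qvel': array([ 0.002, -0.001, -0.001, -0.   ,  0.001,  0.001,  0.   ]), 'tau': array([ -0.001, -53.193,   0.021, -25.152,   0.012,   0.001,  -0.   ]), 'eef_pos': array([0.192, 0.621, 0.208]), 'orientation': array([0.469, 3.106, 0.   ]), 'wrist_force': array([-0.032,  0.82 ,  0.137]), 'moment': array([0.027, 0.012, 0.012]), 'gripper_force': 0.0, 'width': 0.9976926313502452}
```

View pics/top0.png

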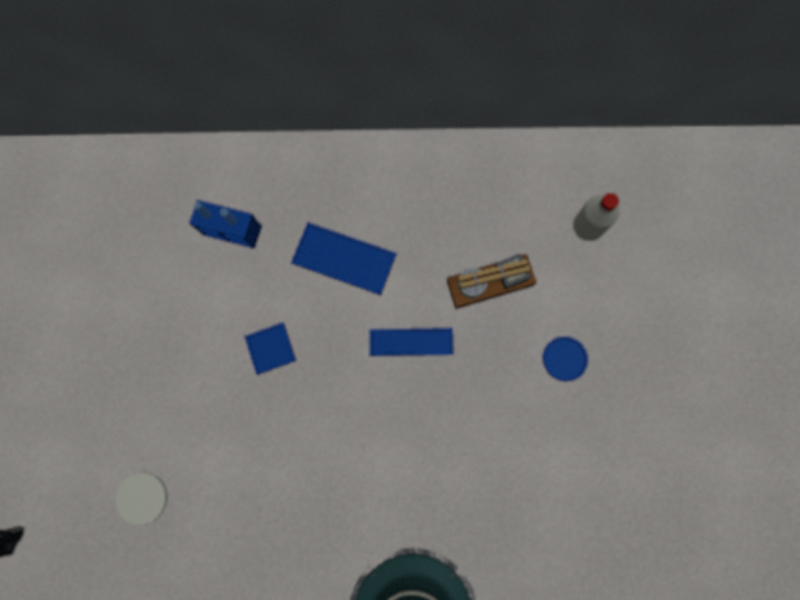

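View pics/scene0.png

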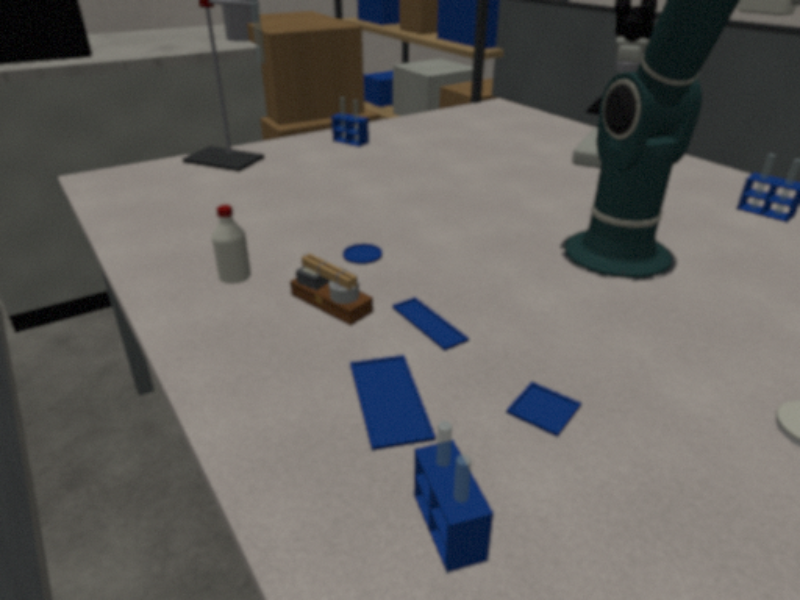

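The pile sits at about (490,281) in the top view, with the trays in blue and the bottle at (600,215). In the scene view the clamp lies across the dark box (far end) and the tin (near end). Next I segment the trays and take a closer look at the pile.

Run:
```python
from h import *
np.set_printoptions(precision=4,suppress=True)
im=np.mean([camera("top").astype(float) for _ in range(6)],0).astype(np.uint8)
sc=np.mean([camera("scene").astype(float) for _ in range(4)],0).astype(np.uint8)
cv2.imwrite('pics/topavg.png',im);cv2.imwrite('pics/scavg.png',sc)
big=cv2.resize(im,None,fx=4,fy=4,interpolation=cv2.INTER_CUBIC)
hsv=cv2.cvtColor(big,cv2.COLOR_BGR2HSV)
m=cv2.inRange(hsv,(100,120,40),(130,255,255))
for c in cv2.findContours(m,cv2.RETR_EXTERNAL,cv2.CHAIN_APPROX_NONE)[0]:
    if cv2.contourArea(c)<5000: continue
    p=np.array([at("top",(q[0]+.5)/4-.5,.006)[:2] for q in c[:,0]]).astype(np.float32)
    r=cv2.minAreaRect(p*1000); print(c[:,0].mean(0)/4,r, cv2.minEnclosingCircle(p*1000))
a=cv2.resize(im[145:210,270:360],(800,578),interpolation=cv2.INTER_CUBIC)
b=cv2.resize(sc[150:215,175:250],(600,520),interpolation=cv2.INTER_CUBIC)
cv2.imwrite('pics/c1.png',a);cv2.imwrite('pics/c2.png',b)
```

```text
Traceback (most recent call last):
  File "h.py", line 9, in at
    o,d=ray(cam,px); return o+d*(z-o[2])/d[2]
        ~~~^^^^^^^^
  File "h.py", line 5, in ray
    d=np.array([(px[0]-c['cx'])/c['fx'],(px[1]-c['cy'])/c['fy']]); u=d.copy()
                 ~~^^^
IndexError: invalid index to scalar variable.
```

```bash
sed -i 's/^def ray/import functools\ncalibration=functools.lru_cache(calibration)\ndef ray/' h.py
python3 - <<'E'
from h import *
im=cv2.imread('pics/topavg.png');sc=cv2.imread('pics/scavg.png')
big=cv2.resize(im,None,fx=4,fy=4,interpolation=cv2.INTER_CUBIC)
hsv=cv2.cvtColor(big,cv2.COLOR_BGR2HSV)
def rep(m,z,amin):
  for c in cv2.findContours(m,cv2.RETR_EXTERNAL,cv2.CHAIN_APPROX_NONE)[0]:
    if cv2.contourArea(c)<amin: continue
    p=np.array([at("top",(q+.5)/4-.5,z)[:2] for q in c[:,0]]).astype(np.float32)
    r=cv2.minAreaRect(p*1000); print(np.round(c[:,0].mean(0)/4),np.round(np.r_[r[0],r[1],r[2]],1), cv2.minEnclosingCircle(p*1000))
rep(cv2.inRange(hsv,(100,120,40),(130,255,255)),.006,5000)
print('brown');rep(cv2.inRange(hsv,(2,90,30),(25,255,255)),.034,2000)
a=cv2.resize(im[145:210,270:360],(800,578),interpolation=cv2.INTER_CUBIC)
b=cv2.resize(sc[150:215,175:250],(600,520),interpolation=cv2.INTER_CUBIC)
cv2.imwrite('pics/c1.png',a);cv2.imwrite('pics/c2.png',b)
E
```

```text
[362. 230.] [ 456.4 -288.6   81.2   81.2   87.6] ((456.78668212890625, -288.829345703125), 41.195220947265625)
[263. 219.] [489.5   0.7  49.3 156.5   0.7] ((489.2859191894531, 0.9685565829277039), 81.03427124023438)
[173. 223.] [477.9 271.2  77.7  78.2  20.1] ((478.3486633300781, 271.00927734375), 53.105735778808594)
[220. 165.] [655.2 133.  187.6  87.3  69.8] ((655.4152221679688, 132.71775817871094), 101.8486557006836)
[144. 143.] [727.8 371.5 141.3  65.4  74.8] ((728.3909912109375, 370.2035827636719), 75.00975799560547)
brown
[315. 181.] [ 601.2 -151.3   59.8  158.9   16.3] ((600.8359375, -151.29025268554688), 83.45452117919922)
```

View pics/c1.png

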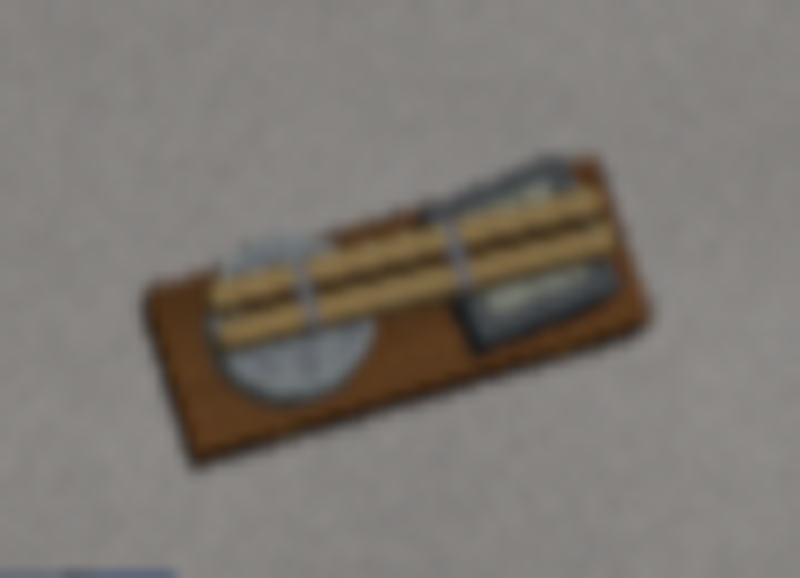

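View pics/c2.png

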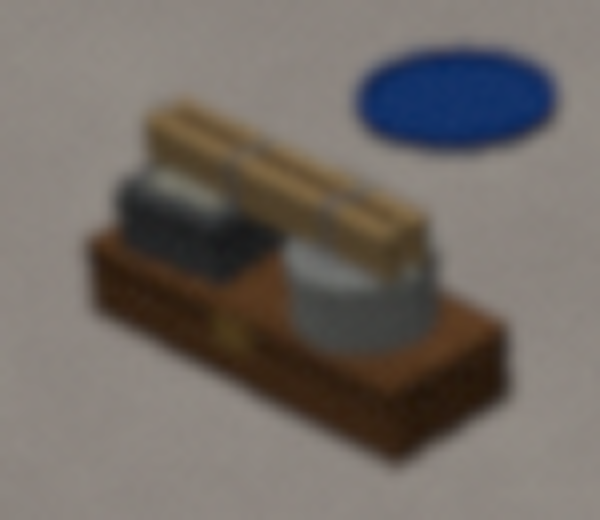

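The top crop shows the clamp from (215,317) to (606,217), the tin centred near (295,320) and the dark box centred near (520,255). The slide box corners are at about (145,295), (195,465), (650,320) and (600,155). The scene crop confirms the stacking and heights. Next I convert these to world positions.

```bash
cat >> h.py <<'E'
from scipy.spatial.transform import Rotation as Ro
np.set_printoptions(precision=4,suppress=True)
def goto(x,y,z,line=None):
    """tool-frame deltas: turn first (wz deg), then shift. line=world angle (deg) of closing line"""
    s=get_state();R=Ro.from_rotvec(s['orientation']).as_matrix()
    w=0
    if line is not None:
        a=np.degrees(np.arctan2(R[1,1],R[0,1])); w=-((line-a+90)%180-90)  # tool z down
    R2=R@Ro.from_rotvec([0,0,np.radians(w)]).as_matrix()
    t=R2.T@(np.array([x,y,z])-s['eef_pos'])
    print('clk',round(s['clock'],2),'pos',s['eef_pos'],'q7',round(s['q'][6],2),'wid',round(s['width']*85.4,1),'tilt',np.round(R[:2,2],4),'| turn wz',round(w,1),'alt',round(w-np.sign(w)*180,1),'| then t',t)
E
python3 - <<'E'
from h import *
def c(p,z): return at("top",(p[0]/8.889+269.5+.06,p[1]/8.892+144.5+.06),z)[:2]*1000
cl=[c(p,.082) for p in [(212,285),(222,348),(600,188),(612,252)]]
print('clamp',*cl,np.mean(cl,0)); d=(cl[2]+cl[3]-cl[0]-cl[1])/2;print(np.linalg.norm(d),np.degrees(np.arctan2(d[1],d[0])))
print('tin',c((295,320),.062),c((210,320),.062),c((380,320),.062),c((295,238),.062),c((295,405),.062))
print('cgb',*[c(p,.062) for p in [(420,205),(565,160),(618,290),(480,350)]])
print('sb',*[c(p,.034) for p in [(145,295),(600,155)]],*[c(p,.0) for p in [(195,465),(650,320)]])
goto(.6,-.15,.2,90)
E
```

```text
clamp [599.1006 -87.2976] [578.5788 -90.1037] [ 630.038  -211.6078] [ 609.0208 -214.5997] [ 604.1845 -150.9022]
128.13270916471413 -76.14209419382787
tin [ 591.8663 -115.1992] [592.0432 -87.7452] [ 591.6902 -142.6218] [ 619.1307 -115.8047] [ 563.8634 -114.5803]
cgb [ 629.8785 -156.6242] [ 644.6349 -204.1684] [ 601.1242 -219.6457] [ 581.5845 -174.5287]
sb [606.7699 -68.1227] [ 653.6679 -220.5789] [555.2666 -85.7708] [ 604.559  -241.3543]
clk 1.1 pos [0.192  0.621  0.2082] q7 -0.06 wid 85.3 tilt [ 0. -0.] | turn wz -17.2 alt 162.8 | then t [-0.408  -0.771   0.0082]
```

move_arm(
  steps=[
    {"wz": 7.0},
    {"wz": 7.0},
    {"wz": 7.0},
    {"wz": 7.0},
    {"wz": 7.0},
    {"wz": 7.0},
    {"wz": 7.0},
    {"wz": 7.0},
    {"wz": 2.9},
  ],
)

```text
schema error: expected keys wx, wy, wz, tx, ty, tz, jaw
```

move_arm(
  steps=[
    {"tx": -0.0385, "ty": 0.0098},
    {"tx": -0.0385, "ty": 0.0098},
    {"tx": -0.0385, "ty": 0.0098},
    {"tx": -0.0385, "ty": 0.0098},
    {"tx": -0.0385, "ty": 0.0098},
    {"tx": -0.0385, "ty": 0.0098},
    {"tx": -0.0385, "ty": 0.0098},
    {"tx": -0.0385, "ty": 0.0098},
    {"tx": -0.0385, "ty": 0.0098},
    {"tx": -0.0385, "ty": 0.0098},
  ],
)

```text
schema error: expected keys wx, wy, wz, tx, ty, tz, jaw
```

move_arm(
  steps=[
    {"tx": -0.0385, "ty": 0.0098},
    {"tx": -0.0385, "ty": 0.0098},
    {"tx": -0.0385, "ty": 0.0098},
    {"tx": -0.0385, "ty": 0.0098},
    {"tx": -0.0385, "ty": 0.0098},
    {"tx": -0.0385, "ty": 0.0098},
    {"tx": -0.0385, "ty": 0.0098},
    {"tx": -0.0385, "ty": 0.0098},
    {"tx": -0.0385, "ty": 0.0098},
    {"tx": -0.0385, "ty": 0.0098},
  ],
)

```text
schema error: expected keys wx, wy, wz, tx, ty, tz, jaw
```

```bash
python3 -c "
from h import *
goto(.604,-.151,.14,13.9)"
```

```text
clk 1.1 pos [0.192  0.621  0.2082] q7 -0.06 wid 85.3 tilt [ 0. -0.] | turn wz 58.9 alt -121.1 | then t [-0.8484  0.2145  0.0682]
```

All keys are required in every row.

move_arm(
  steps=[
    {"wx": 0, "wy": 0, "wz": 7, "tx": 0, "ty": 0, "tz": 0, "jaw": 0.085},
    {"wx": 0, "wy": 0, "wz": 7, "tx": 0, "ty": 0, "tz": 0, "jaw": 0.085},
    {"wx": 0, "wy": 0, "wz": 7, "tx": 0, "ty": 0, "tz": 0, "jaw": 0.085},
    {"wx": 0, "wy": 0, "wz": 7, "tx": 0, "ty": 0, "tz": 0, "jaw": 0.085},
    {"wx": 0, "wy": 0, "wz": 7, "tx": 0, "ty": 0, "tz": 0, "jaw": 0.085},
    {"wx": 0, "wy": 0, "wz": 7, "tx": 0, "ty": 0, "tz": 0, "jaw": 0.085},
    {"wx": 0, "wy": 0, "wz": 7, "tx": 0, "ty": 0, "tz": 0, "jaw": 0.085},
    {"wx": 0, "wy": 0, "wz": 7, "tx": 0, "ty": 0, "tz": 0, "jaw": 0.085},
    {"wx": 0, "wy": 0, "wz": 2.9, "tx": 0, "ty": 0, "tz": 0, "jaw": 0.085},
  ],
)

```text
clock: 1.85
eef_pos: [0.1919, 0.621, 0.2082]
orientation: [1.942, 2.469, 0.0]
wrist_force: [0.3, -0.4, 0.0]
width: 0.995
gripper_force: 0.0
```

move_arm(
  steps=[
    {"wx": 0, "wy": 0, "wz": 0, "tx": -0.0385, "ty": 0.0098, "tz": 0, "jaw": 0.085},
    {"wx": 0, "wy": 0, "wz": 0, "tx": -0.0385, "ty": 0.0098, "tz": 0, "jaw": 0.085},
    {"wx": 0, "wy": 0, "wz": 0, "tx": -0.0385, "ty": 0.0098, "tz": 0, "jaw": 0.085},
    {"wx": 0, "wy": 0, "wz": 0, "tx": -0.0385, "ty": 0.0098, "tz": 0, "jaw": 0.085},
    {"wx": 0, "wy": 0, "wz": 0, "tx": -0.0385, "ty": 0.0098, "tz": 0, "jaw": 0.085},
    {"wx": 0, "wy": 0, "wz": 0, "tx": -0.0385, "ty": 0.0098, "tz": 0, "jaw": 0.085},
    {"wx": 0, "wy": 0, "wz": 0, "tx": -0.0385, "ty": 0.0098, "tz": 0, "jaw": 0.085},
    {"wx": 0, "wy": 0, "wz": 0, "tx": -0.0385, "ty": 0.0098, "tz": 0, "jaw": 0.085},
    {"wx": 0, "wy": 0, "wz": 0, "tx": -0.0385, "ty": 0.0098, "tz": 0, "jaw": 0.085},
    {"wx": 0, "wy": 0, "wz": 0, "tx": -0.0385, "ty": 0.0098, "tz": 0, "jaw": 0.085},
  ],
)

```text
clock: 2.68
eef_pos: [0.3804, 0.2692, 0.2086]
orientation: [-1.936, -2.474, -0.002]
wrist_force: [1.6, 0.7, -0.1]
width: 0.998
gripper_force: 0.0
```

move_arm(
  steps=[
    {"wx": 0, "wy": 0, "wz": 0, "tx": -0.0385, "ty": 0.0098, "tz": 0, "jaw": 0.085},
    {"wx": 0, "wy": 0, "wz": 0, "tx": -0.0385, "ty": 0.0098, "tz": 0, "jaw": 0.085},
    {"wx": 0, "wy": 0, "wz": 0, "tx": -0.0385, "ty": 0.0098, "tz": 0, "jaw": 0.085},
    {"wx": 0, "wy": 0, "wz": 0, "tx": -0.0385, "ty": 0.0098, "tz": 0, "jaw": 0.085},
    {"wx": 0, "wy": 0, "wz": 0, "tx": -0.0385, "ty": 0.0098, "tz": 0, "jaw": 0.085},
    {"wx": 0, "wy": 0, "wz": 0, "tx": -0.0385, "ty": 0.0098, "tz": 0, "jaw": 0.085},
    {"wx": 0, "wy": 0, "wz": 0, "tx": -0.0385, "ty": 0.0098, "tz": 0, "jaw": 0.085},
    {"wx": 0, "wy": 0, "wz": 0, "tx": -0.0385, "ty": 0.0098, "tz": 0, "jaw": 0.085},
    {"wx": 0, "wy": 0, "wz": 0, "tx": -0.0385, "ty": 0.0098, "tz": 0, "jaw": 0.085},
    {"wx": 0, "wy": 0, "wz": 0, "tx": -0.0385, "ty": 0.0098, "tz": 0, "jaw": 0.085},
  ],
)

```text
clock: 3.52
eef_pos: [0.5682, -0.0808, 0.2084]
orientation: [1.935, 2.475, 0.001]
wrist_force: [0.5, 0.6, 0.7]
width: 0.997
gripper_force: 0.0
```

```bash
python3 -c "
from h import *
goto(.604,-.151,.14,13.9)"
```

```text
clk 3.52 pos [ 0.5682 -0.0808  0.2084] q7 0.56 wid 85.1 tilt [0.0006 0.0004] | turn wz 0.0 alt -180.0 | then t [-0.0767  0.0178  0.0684]
```

move_arm(
  steps=[
    {"wx": 0, "wy": 0, "wz": 0, "tx": -0.039, "ty": 0.009, "tz": 0, "jaw": 0.06},
    {"wx": 0, "wy": 0, "wz": 0, "tx": -0.038, "ty": 0.009, "tz": 0.01, "jaw": 0.06},
    {"wx": 0, "wy": 0, "wz": 0, "tx": 0, "ty": 0, "tz": 0.03, "jaw": 0.06},
    {"wx": 0, "wy": 0, "wz": 0, "tx": 0, "ty": 0, "tz": 0.03, "jaw": 0.06},
    {"wx": 0, "wy": 0, "wz": 0, "tx": 0, "ty": 0, "tz": 0.02, "jaw": 0.06},
    {"wx": 0, "wy": 0, "wz": 0, "tx": 0, "ty": 0, "tz": 0, "jaw": 0.06},
  ],
)

```text
clock: 4.02
eef_pos: [0.6003, -0.1488, 0.1136]
orientation: [-1.932, -2.468, 0.006]
wrist_force: [-0.2, 1.3, -0.3]
width: 0.705
gripper_force: 0.0
```

Run:
```python
from h import *
goto(.604,-.151,.07,13.9)
im=camera("top");sc=camera("scene")
a=cv2.resize(im[130:215,260:370],(480,371),interpolation=cv2.INTER_CUBIC)
b=cv2.resize(sc[130:215,165:265],(436,371),interpolation=cv2.INTER_CUBIC)
cv2.imwrite('pics/d1.png',cv2.resize(np.hstack([a,b]),(800,324)))
```

```text
clk 4.02 pos [ 0.6003 -0.1488  0.1136] q7 0.75 wid 60.2 tilt [-0.0082  0.0012] | turn wz 0.0 alt -180.0 | then t [-0.0031  0.0034  0.0436]
```

View pics/d1.png

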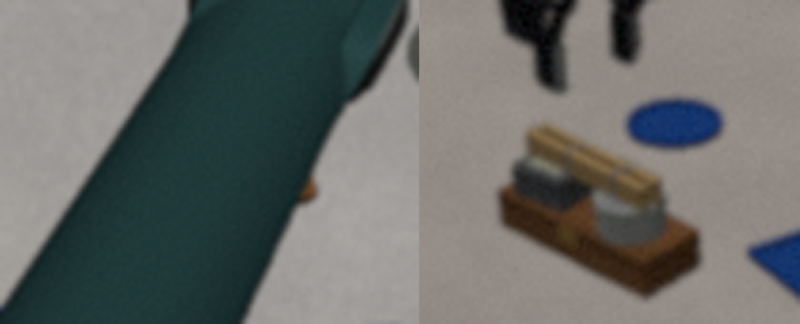

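Top view is hidden by the arm. In the scene view the fingers at (550,85) and (625,55) stand above the clamp's middle at (595,165), aligned across it.

```bash
python3 -c "
from h import *
goto(.604,-.151,.07,13.9);c=(.604,-.151,.082);print(proj('scene',c)); s=get_state()['eef_pos'];print(proj('scene',s))"
```

```text
clk 4.12 pos [ 0.6034 -0.1497  0.1182] q7 0.75 wid 59.9 tilt [-0.0009 -0.0002] | turn wz 0.0 alt -180.0 | then t [-0.0014  0.0003  0.0482]
[209.5678 169.3676]
[209.1852 157.9666]
```

move_arm(
  steps=[
    {"wx": 0, "wy": 0, "wz": 0, "tx": 0.002, "ty": 0, "tz": 0.018, "jaw": 0.06},
    {"wx": 0, "wy": 0, "wz": 0, "tx": 0, "ty": 0, "tz": 0.016, "jaw": 0.06},
    {"wx": 0, "wy": 0, "wz": 0, "tx": 0, "ty": 0, "tz": 0.014, "jaw": 0.06},
    {"wx": 0, "wy": 0, "wz": 0, "tx": 0, "ty": 0, "tz": 0, "jaw": 0.06},
    {"wx": 0, "wy": 0, "wz": 0, "tx": 0, "ty": 0, "tz": 0, "jaw": 0.015},
    {"wx": 0, "wy": 0, "wz": 0, "tx": 0, "ty": 0, "tz": 0, "jaw": 0.015},
    {"wx": 0, "wy": 0, "wz": 0, "tx": 0, "ty": 0, "tz": 0, "jaw": 0.015},
    {"wx": 0, "wy": 0, "wz": 0, "tx": 0, "ty": 0, "tz": 0, "jaw": 0.015},
    {"wx": 0, "wy": 0, "wz": 0, "tx": 0, "ty": 0, "tz": 0, "jaw": 0.015},
  ],
  force=40,
)

```text
clock: 4.87
eef_pos: [0.6034, -0.1478, 0.0709]
orientation: [1.935, 2.473, 0.001]
wrist_force: [0.4, 0.3, 1.0]
width: 0.173
gripper_force: 0.0
```

move_arm(
  steps=[
    {"wx": 0, "wy": 0, "wz": 0, "tx": 0, "ty": 0, "tz": -0.005, "jaw": 0.015},
    {"wx": 0, "wy": 0, "wz": 0, "tx": 0, "ty": 0, "tz": -0.015, "jaw": 0.015},
    {"wx": 0, "wy": 0, "wz": 0, "tx": 0, "ty": 0, "tz": -0.02, "jaw": 0.015},
    {"wx": 0, "wy": 0, "wz": 0, "tx": 0, "ty": 0, "tz": -0.02, "jaw": 0.015},
    {"wx": 0, "wy": 0, "wz": 0, "tx": 0, "ty": 0, "tz": -0.01, "jaw": 0.015},
    {"wx": 0, "wy": 0, "wz": 0, "tx": 0, "ty": 0, "tz": 0, "jaw": 0.015},
  ],
)

```text
clock: 5.37
eef_pos: [0.6047, -0.1482, 0.143]
orientation: [1.933, 2.471, 0.004]
wrist_force: [-0.6, 0.2, -0.1]
width: 0.18
gripper_force: 0.0
```

Run:
```python
from h import *
goto(.489,.001,.12,.7)
im=camera("top");sc=camera("scene")
cv2.imwrite('pics/d2.png',cv2.resize(sc[110:225,150:300],(780,598),interpolation=cv2.INTER_CUBIC))
```

```text
clk 5.37 pos [ 0.6047 -0.1482  0.143 ] q7 0.73 wid 15.4 tilt [ 0.0051 -0.0005] | turn wz 13.2 alt -166.8 | then t [ 0.1507 -0.114   0.0224]
```

View pics/d2.png

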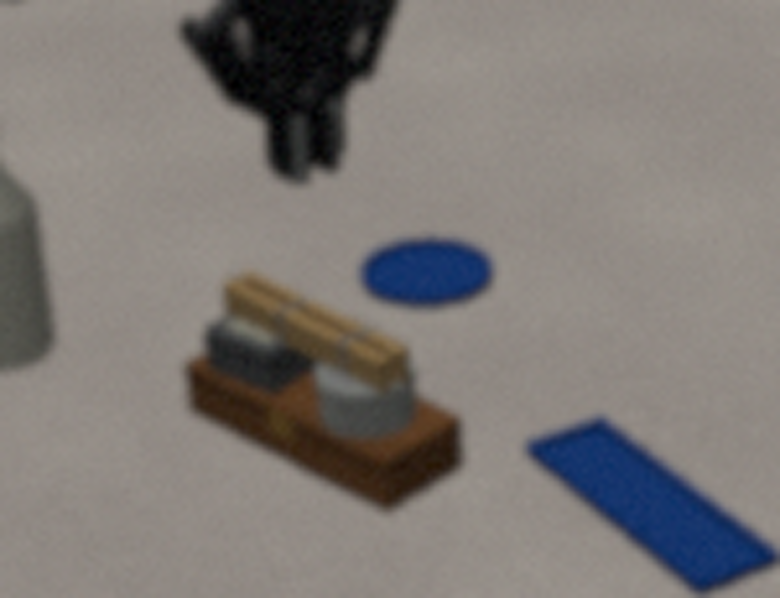

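The clamp was not picked: it still lies on the pile (mid top at about (317,320)) while the fingertips are at about (307,178) in the crop. I check the tip height against the projection.

Run:
```python
from h import *
s=get_state();p=s['eef_pos'];print(s['clock'],p)
q=proj('scene',p);print('pred tip',q,(q-[150,110])*5.2,'obs',209.0,144.3)
for dz in (.01,.02,.03): print(dz,proj('scene',p+[0,0,dz]))
for d in ([.02,0,0],[0,.02,0],[-.02,0,0],[0,-.02,0]): print(d,proj('scene',p+d))
```

```text
5.4667 [ 0.6029 -0.1474  0.1401]
pred tip [209.25   151.0474] [308.0999 213.4466] obs 209.0 144.3
0.01 [209.024  147.7123]
0.02 [208.7954 144.3431]
0.03 [208.5643 140.9393]
[0.02, 0, 0] [202.6406 152.8248]
[0, 0.02, 0] [212.6885 153.8024]
[-0.02, 0, 0] [215.7448 149.2995]
[0, -0.02, 0] [205.9017 148.3647]
```

The tips show about 20 mm higher than the reported TCP, so I go lower in careful steps, watching the force.

move_arm(
  steps=[
    {"wx": 0, "wy": 0, "wz": 0, "tx": 0, "ty": 0, "tz": 0.02, "jaw": 0.05},
    {"wx": 0, "wy": 0, "wz": 0, "tx": 0, "ty": 0, "tz": 0.025, "jaw": 0.05},
    {"wx": 0, "wy": 0, "wz": 0, "tx": 0, "ty": 0, "tz": 0.02, "jaw": 0.05},
    {"wx": 0, "wy": 0, "wz": 0, "tx": 0, "ty": 0, "tz": 0.01, "jaw": 0.05},
    {"wx": 0, "wy": 0, "wz": 0, "tx": 0, "ty": 0, "tz": 0.005, "jaw": 0.05},
    {"wx": 0, "wy": 0, "wz": 0, "tx": 0, "ty": 0, "tz": 0, "jaw": 0.05},
  ],
)

```text
clock: 5.97
eef_pos: [0.602, -0.1477, 0.0586]
orientation: [-1.935, -2.472, 0.003]
wrist_force: [-0.2, 0.8, 0.4]
width: 0.586
gripper_force: 0.0
```

Run:
```python
from h import *
goto(.604,-.149,.06,13.9)
sc=camera("scene")
cv2.imwrite('pics/d3.png',cv2.resize(sc[120:205,170:260],(630,595),interpolation=cv2.INTER_CUBIC))
```

```text
clk 5.97 pos [ 0.602  -0.1477  0.0586] q7 0.78 wid 50.1 tilt [-0.0028  0.0001] | turn wz 0.0 alt -180.0 | then t [-0.0018  0.0017 -0.0014]
```

View pics/d3.png

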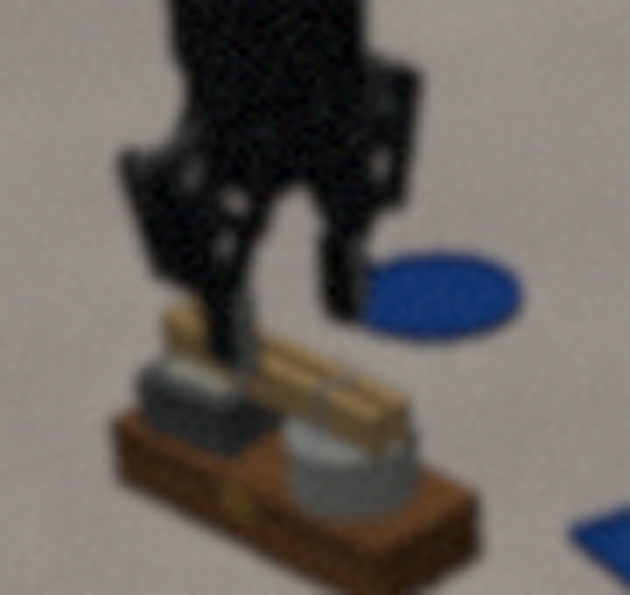

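Run:
```python
from h import *
p=get_state()['eef_pos']
for s in (-1,1):
  for z in (.058,.068,.078,.088): q=proj('scene',[p[0]+s*.03*.97,p[1]+s*.03*.24,z]);print(s,z,(q-[170,120])*7)
```

```text
-1 0.058 [341.5287 373.4969]
-1 0.068 [340.3615 352.1968]
-1 0.078 [339.1819 330.6943]
-1 0.088 [337.9898 308.9863]
1 0.058 [230.115  427.2511]
1 0.068 [228.3697 405.4834]
1 0.078 [226.6054 383.5028]
1 0.088 [224.8217 361.3056]
```

Both tips show at z about 0.085 (far at (345,320), near at (240,365)), so the real tips ride about 26 mm above the reported TCP at this opening. I go 11 mm lower and close.

move_arm(
  steps=[
    {"wx": 0, "wy": 0, "wz": 0, "tx": -0.001, "ty": 0.001, "tz": 0.006, "jaw": 0.05},
    {"wx": 0, "wy": 0, "wz": 0, "tx": 0, "ty": 0, "tz": 0.006, "jaw": 0.05},
    {"wx": 0, "wy": 0, "wz": 0, "tx": 0, "ty": 0, "tz": 0, "jaw": 0.05},
    {"wx": 0, "wy": 0, "wz": 0, "tx": 0, "ty": 0, "tz": 0, "jaw": 0.01},
    {"wx": 0, "wy": 0, "wz": 0, "tx": 0, "ty": 0, "tz": 0, "jaw": 0.01},
    {"wx": 0, "wy": 0, "wz": 0, "tx": 0, "ty": 0, "tz": 0, "jaw": 0.01},
    {"wx": 0, "wy": 0, "wz": 0, "tx": 0, "ty": 0, "tz": 0, "jaw": 0.01},
    {"wx": 0, "wy": 0, "wz": 0, "tx": 0, "ty": 0, "tz": 0, "jaw": 0.01},
  ],
  force=40,
)

```text
clock: 6.68
eef_pos: [0.6046, -0.1485, 0.0487]
orientation: [1.935, 2.474, 0.001]
wrist_force: [-0.9, -0.0, 3.3]
width: 0.246
gripper_force: 39.5
```

Gripped (21 mm). Lift.

move_arm(
  steps=[
    {"wx": 0, "wy": 0, "wz": 0, "tx": 0, "ty": 0, "tz": -0.005, "jaw": 0.01},
    {"wx": 0, "wy": 0, "wz": 0, "tx": 0, "ty": 0, "tz": -0.015, "jaw": 0.01},
    {"wx": 0, "wy": 0, "wz": 0, "tx": 0, "ty": 0, "tz": -0.02, "jaw": 0.01},
    {"wx": 0, "wy": 0, "wz": 0, "tx": 0, "ty": 0, "tz": -0.02, "jaw": 0.01},
    {"wx": 0, "wy": 0, "wz": 6.6, "tx": 0, "ty": 0, "tz": -0.01, "jaw": 0.01},
    {"wx": 0, "wy": 0, "wz": 6.6, "tx": 0, "ty": 0, "tz": 0, "jaw": 0.01},
  ],
)

```text
clock: 7.18
eef_pos: [0.6062, -0.1492, 0.1224]
orientation: [2.211, 2.226, 0.007]
wrist_force: [0.3, -0.0, -0.5]
width: 0.244
gripper_force: 39.2
```

Run:
```python
from h import *
goto(.4895,.001,.06,.7)
```

```text
clk 7.18 pos [ 0.6062 -0.1492  0.1224] q7 0.54 wid 20.9 tilt [ 0.006  -0.0001] | turn wz -0.3 alt 179.7 | then t [ 0.1516 -0.1152  0.0617]
```

move_arm(
  steps=[
    {"wx": 0, "wy": 0, "wz": 0, "tx": 0.0253, "ty": -0.0192, "tz": 0, "jaw": 0.01},
    {"wx": 0, "wy": 0, "wz": 0, "tx": 0.0253, "ty": -0.0192, "tz": 0, "jaw": 0.01},
    {"wx": 0, "wy": 0, "wz": 0, "tx": 0.0253, "ty": -0.0192, "tz": 0.01, "jaw": 0.01},
    {"wx": 0, "wy": 0, "wz": 0, "tx": 0.0253, "ty": -0.0192, "tz": 0.015, "jaw": 0.01},
    {"wx": 0, "wy": 0, "wz": 0, "tx": 0.0253, "ty": -0.0192, "tz": 0.015, "jaw": 0.01},
    {"wx": 0, "wy": 0, "wz": 0, "tx": 0.0253, "ty": -0.0192, "tz": 0.015, "jaw": 0.01},
    {"wx": 0, "wy": 0, "wz": 0, "tx": 0, "ty": 0, "tz": 0.015, "jaw": 0.01},
    {"wx": 0, "wy": 0, "wz": 0, "tx": 0, "ty": 0, "tz": 0.015, "jaw": 0.01},
    {"wx": 0, "wy": 0, "wz": 0, "tx": 0, "ty": 0, "tz": 0.015, "jaw": 0.01},
    {"wx": 0, "wy": 0, "wz": 0, "tx": 0, "ty": 0, "tz": 0, "jaw": 0.01},
  ],
)

```text
clock: 8.02
eef_pos: [0.4859, 0.0023, 0.0172]
orientation: [-2.205, -2.235, 0.003]
wrist_force: [-0.7, 0.1, -0.6]
width: 0.248
gripper_force: 39.3
```

Run:
```python
from h import *
a=camera("scene");b=camera("top")
goto(.4895,.001,-.0100,.7)
cv2.imwrite('pics/d4.png',np.hstack([cv2.resize(a[150:240,220:320],(440,396),interpolation=cv2.INTER_CUBIC),cv2.resize(b[180:262,230:304],(357,396),interpolation=cv2.INTER_CUBIC)]))
```

```text
clk 8.12 pos [0.4873 0.0017 0.0188] q7 0.4 wid 20.6 tilt [0.0001 0.0001] | turn wz -0.0 alt 180.0 | then t [-0.0007  0.0021  0.0288]
```

View pics/d4.png

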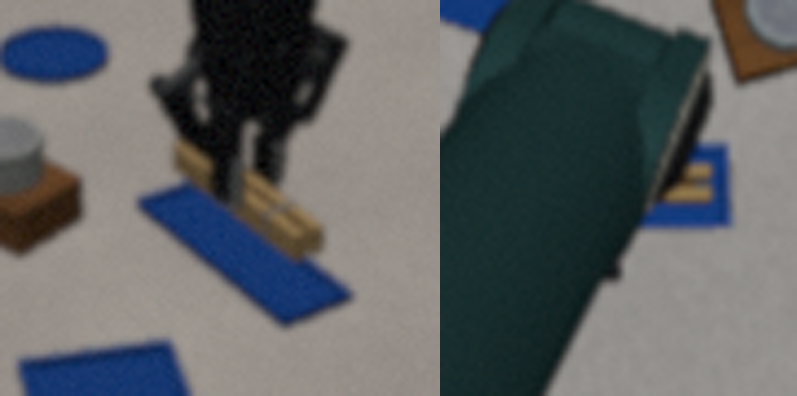

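The clamp is held level over the narrow tray; its right end at (710,182) lies inside the tray end at (728,182). Lower and release.

move_arm(
  steps=[
    {"wx": 0, "wy": 0, "wz": 0, "tx": 0, "ty": 0.002, "tz": 0.01, "jaw": 0.01},
    {"wx": 0, "wy": 0, "wz": 0, "tx": 0, "ty": 0, "tz": 0.01, "jaw": 0.01},
    {"wx": 0, "wy": 0, "wz": 0, "tx": 0, "ty": 0, "tz": 0.005, "jaw": 0.01},
    {"wx": 0, "wy": 0, "wz": 0, "tx": 0, "ty": 0, "tz": 0.003, "jaw": 0.01},
    {"wx": 0, "wy": 0, "wz": 0, "tx": 0, "ty": 0, "tz": 0, "jaw": 0.01},
    {"wx": 0, "wy": 0, "wz": 0, "tx": 0, "ty": 0, "tz": 0, "jaw": 0.01},
  ],
)

```text
clock: 8.62
eef_pos: [0.489, 0.0017, -0.01]
orientation: [-2.208, -2.235, 0.0]
wrist_force: [1.1, 0.7, -0.5]
width: 0.245
gripper_force: 39.3
```

move_arm(
  steps=[
    {"wx": 0, "wy": 0, "wz": 0, "tx": 0, "ty": 0, "tz": 0, "jaw": 0.045},
    {"wx": 0, "wy": 0, "wz": 0, "tx": 0, "ty": 0, "tz": 0, "jaw": 0.045},
    {"wx": 0, "wy": 0, "wz": 0, "tx": 0, "ty": 0, "tz": 0, "jaw": 0.045},
    {"wx": 0, "wy": 0, "wz": 0, "tx": 0, "ty": 0, "tz": -0.02, "jaw": 0.045},
    {"wx": 0, "wy": 0, "wz": 0, "tx": 0, "ty": 0, "tz": -0.03, "jaw": 0.085},
    {"wx": 0, "wy": 0, "wz": 0, "tx": 0, "ty": 0, "tz": -0.03, "jaw": 0.085},
    {"wx": 0, "wy": 0, "wz": -7, "tx": 0, "ty": 0, "tz": -0.03, "jaw": 0.085},
    {"wx": 0, "wy": 0, "wz": -7, "tx": 0, "ty": 0, "tz": -0.02, "jaw": 0.085},
  ],
)

```text
clock: 9.28
eef_pos: [0.4899, 0.0017, 0.1225]
orientation: [1.911, 2.491, 0.002]
wrist_force: [0.4, 0.1, -0.1]
width: 0.993
gripper_force: 0.0
```

Run:
```python
from h import *
a=camera("scene");b=camera("top")
goto(.592,-.115,.11,16)
for n in ("round_tin","cover_glass_box","slide_box"):
  for c in("top","scene"):
    for r in search_frame(c,n)[:1]: print(n,c,round(r['conf'],2),np.round(r['bbox'],1))
cv2.imwrite('pics/d5.png',np.hstack([cv2.resize(a[150:240,175:305],(400,277),interpolation=cv2.INTER_CUBIC),cv2.resize(b[150:227,250:361],(400,277),interpolation=cv2.INTER_CUBIC)]));cv2.imwrite('pics/t5.png',b)
```

```text
clk 9.38 pos [0.4916 0.0023 0.1235] q7 0.47 wid 84.9 tilt [0.007  0.0022] | turn wz -1.1 alt 178.9 | then t [-0.1404  0.0641  0.0139]
round_tin top 0.7 [294.2 169.  312.9 189.2]
round_tin scene 0.54 [209.6 176.8 225.9 194.3]
cover_glass_box top 0.85 [315.8 161.  341.4 183.9]
cover_glass_box scene 0.58 [189.1 167.9 216.5 187.3]
slide_box top 0.96 [286.2 163.4 343.3 198. ]
slide_box scene 0.63 [185.1 179.1 238.  209.4]
```

View pics/d5.png

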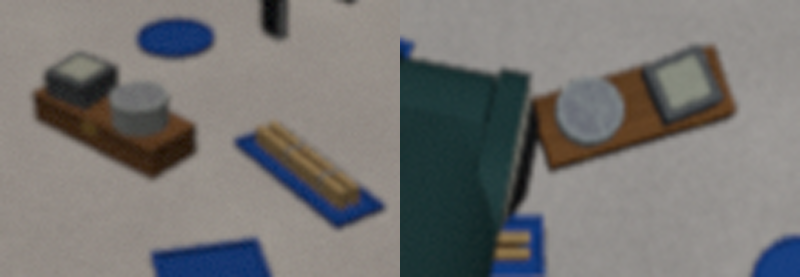

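The clamp lies in the narrow tray (scene crop (310,165)). The tin's lid is centred at about (591,107) and the grey box at (686,80) in the top crop.

Run:
```python
from h import *
for n,p in (('tin',(303.0,179.3)),('cgb',(329.3,172.0))): print(n,at('top',p,.062))
b=cv2.imread('pics/t5.png');big=cv2.resize(b,None,fx=4,fy=4,interpolation=cv2.INTER_CUBIC);hsv=cv2.cvtColor(big,cv2.COLOR_BGR2HSV)
m=cv2.inRange(hsv,(2,90,30),(25,255,255)); m[:,:285*4]=0
f=cv2.findContours(m,0,1)[0];c=cv2.convexHull(max(f,key=cv2.contourArea))
print(cv2.approxPolyDP(c,8,True)[:,0]/4)
x=at('top',(303.0,179.3),.062); goto(x[0],x[1],.09,16)
```

```text
tin [ 0.5955 -0.116   0.062 ]
cgb [ 0.6166 -0.1922  0.062 ]
[[337.   164.  ]
 [342.5  179.5 ]
 [341.   182.  ]
 [291.75 196.25]
 [287.25 177.75]]
clk 9.68 pos [0.4882 0.0018 0.1191] q7 0.47 wid 85.0 tilt [-0.0023 -0.0007] | turn wz -1.3 alt 178.7 | then t [-0.1428  0.0708  0.0289]
```

move_arm(
  steps=[
    {"wx": 0, "wy": 0, "wz": -1.3, "tx": -0.034, "ty": 0.017, "tz": 0, "jaw": 0.085},
    {"wx": 0, "wy": 0, "wz": 0, "tx": -0.036, "ty": 0.0175, "tz": 0, "jaw": 0.085},
    {"wx": 0, "wy": 0, "wz": 0, "tx": -0.036, "ty": 0.0175, "tz": 0, "jaw": 0.085},
    {"wx": 0, "wy": 0, "wz": 0, "tx": -0.036, "ty": 0.0175, "tz": 0, "jaw": 0.085},
    {"wx": 0, "wy": 0, "wz": 0, "tx": 0, "ty": 0, "tz": 0.025, "jaw": 0.085},
    {"wx": 0, "wy": 0, "wz": 0, "tx": 0, "ty": 0, "tz": 0.01, "jaw": 0.085},
    {"wx": 0, "wy": 0, "wz": 0, "tx": 0, "ty": 0, "tz": 0, "jaw": 0.085},
    {"wx": 0, "wy": 0, "wz": 0, "tx": 0, "ty": 0, "tz": 0, "jaw": 0.085},
  ],
)

```text
clock: 10.35
eef_pos: [0.5931, -0.1152, 0.0839]
orientation: [-1.888, -2.507, 0.003]
wrist_force: [-0.4, -0.7, 0.6]
width: 0.997
gripper_force: 0.0
```

Run:
```python
from h import *
goto(.595,-.116,.018,16)
a=camera("scene")
cv2.imwrite('pics/d6.png',cv2.resize(a[120:210,170:260],(540,540),interpolation=cv2.INTER_CUBIC))
```

```text
clk 10.35 pos [ 0.5931 -0.1152  0.0839] q7 0.77 wid 85.1 tilt [-0.0035  0.0005] | turn wz 0.0 alt -180.0 | then t [-0.0014  0.0018  0.0658]
```

View pics/d6.png

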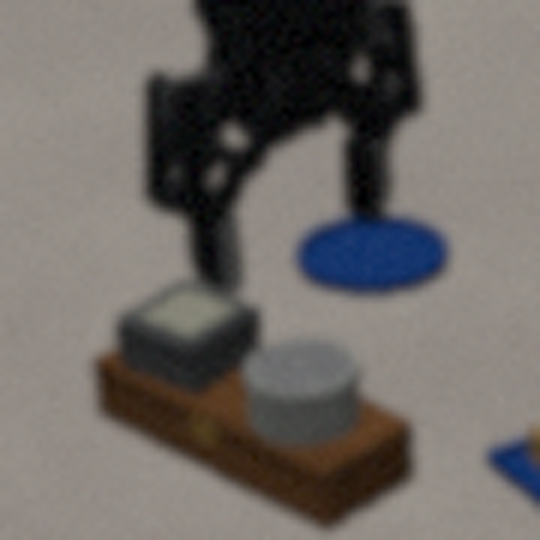

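Fingers at (220,285) and (370,215) straddle the tin lid (305,367). Descend and grip.

move_arm(
  steps=[
    {"wx": 0, "wy": 0, "wz": 0, "tx": 0, "ty": 0.001, "tz": 0.02, "jaw": 0.085},
    {"wx": 0, "wy": 0, "wz": 0, "tx": 0, "ty": 0, "tz": 0.02, "jaw": 0.085},
    {"wx": 0, "wy": 0, "wz": 0, "tx": 0, "ty": 0, "tz": 0.016, "jaw": 0.085},
    {"wx": 0, "wy": 0, "wz": 0, "tx": 0, "ty": 0, "tz": 0.01, "jaw": 0.085},
    {"wx": 0, "wy": 0, "wz": 0, "tx": 0, "ty": 0, "tz": 0, "jaw": 0.085},
    {"wx": 0, "wy": 0, "wz": 0, "tx": 0, "ty": 0, "tz": 0, "jaw": 0.06},
    {"wx": 0, "wy": 0, "wz": 0, "tx": 0, "ty": 0, "tz": 0, "jaw": 0.056},
    {"wx": 0, "wy": 0, "wz": 0, "tx": 0, "ty": 0, "tz": 0, "jaw": 0.052},
    {"wx": 0, "wy": 0, "wz": 0, "tx": 0, "ty": 0, "tz": 0, "jaw": 0.04},
    {"wx": 0, "wy": 0, "wz": 0, "tx": 0, "ty": 0, "tz": 0, "jaw": 0.04},
  ],
  force=30,
)

```text
clock: 11.23
eef_pos: [0.5964, -0.1157, 0.0208]
orientation: [1.889, 2.508, 0.002]
wrist_force: [-0.0, 0.9, 5.9]
width: 0.606
gripper_force: 30.9
```

Run:
```python
from h import *
goto(.456,-.2885,.1,16)
a=camera("scene")
cv2.imwrite('pics/d7.png',cv2.resize(a[120:210,170:260],(540,540),interpolation=cv2.INTER_CUBIC))
```

```text
clk 11.23 pos [ 0.5964 -0.1157  0.0208] q7 0.82 wid 51.7 tilt [0.0022 0.0002] | turn wz 0.0 alt -180.0 | then t [-0.1274 -0.1824 -0.0795]
```

View pics/d7.png

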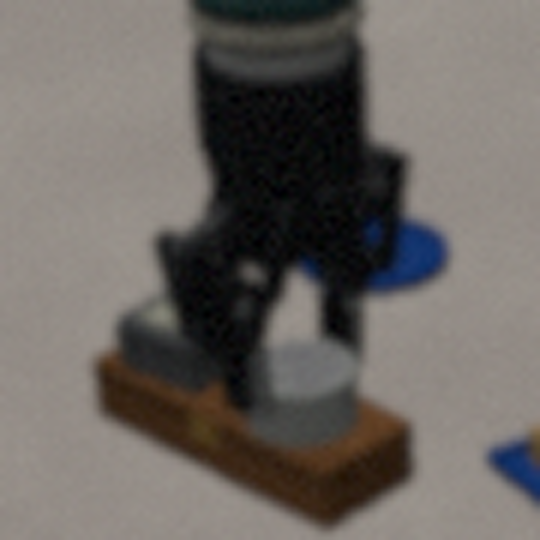

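Run:
```python
from h import *
p=np.array([.595,-.116])
for r in(.027,.034):
  for z in (.034,.04,.046,.052): print(r,z,(proj('scene',[p[0]+r*.96,p[1]+r*.28,z])-[170,120])*6)
print((proj('scene',[*p,.062])-[170,120])*6)
s=get_state();print(s['wrist_force'],s['eef_pos'])
```

```text
0.027 0.034 [253.5599 434.1002]
0.027 0.04 [252.8274 423.0697]
0.027 0.046 [252.0901 411.9749]
0.027 0.052 [251.3481 400.8152]
0.034 0.034 [242.5763 440.2096]
0.034 0.04 [241.8089 429.1507]
0.034 0.046 [241.0365 418.0271]
0.034 0.052 [240.2591 406.8381]
[292.231  359.4925]
[-2.0215 -0.6374  4.5966] [ 0.5964 -0.1157  0.0208]
```

move_arm(
  steps=[
    {"wx": 0, "wy": 0, "wz": 0, "tx": 0, "ty": 0, "tz": -0.005, "jaw": 0.04},
    {"wx": 0, "wy": 0, "wz": 0, "tx": 0, "ty": 0, "tz": -0.01, "jaw": 0.04},
    {"wx": 0, "wy": 0, "wz": 0, "tx": 0, "ty": 0, "tz": -0.02, "jaw": 0.04},
    {"wx": 0, "wy": 0, "wz": 0, "tx": 0, "ty": 0, "tz": -0.02, "jaw": 0.04},
    {"wx": 0, "wy": 0, "wz": 0, "tx": 0, "ty": 0, "tz": -0.015, "jaw": 0.04},
    {"wx": 0, "wy": 0, "wz": 0, "tx": 0, "ty": 0, "tz": 0, "jaw": 0.04},
    {"wx": 0, "wy": 0, "wz": 0, "tx": 0, "ty": 0, "tz": 0, "jaw": 0.04},
  ],
)

```text
clock: 11.87
eef_pos: [0.5961, -0.1156, 0.0904]
orientation: [1.889, 2.508, 0.002]
wrist_force: [-0.7, -0.1, -0.5]
width: 0.606
gripper_force: 31.6
```

Run:
```python
from h import *
s=get_state();print(s['wrist_force'])
goto(.456,-.2885,.09,16)
a=camera("scene")
cv2.imwrite('pics/d8.png',cv2.resize(a[120:210,170:260],(540,540),interpolation=cv2.INTER_CUBIC))
```

```text
[-0.6799 -0.0596 -0.5323]
clk 11.87 pos [ 0.5961 -0.1156  0.0904] q7 0.76 wid 51.8 tilt [0.0024 0.0001] | turn wz 0.0 alt -180.0 | then t [-0.1276 -0.1823  0.    ]
```

View pics/d8.png

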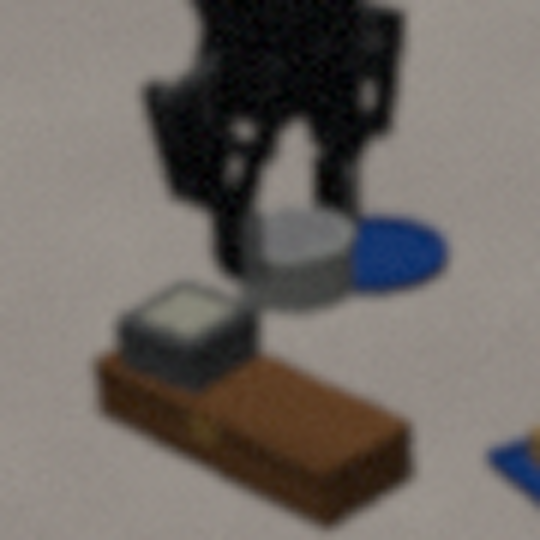

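The tin is held level at (300,260), fingertips well above its underside. Carry it to the round tray.

move_arm(
  steps=[
    {"wx": 0, "wy": 0, "wz": 0, "tx": -0.0126, "ty": -0.0183, "tz": 0, "jaw": 0.04},
    {"wx": 0, "wy": 0, "wz": 0, "tx": -0.02, "ty": -0.028, "tz": 0, "jaw": 0.04},
    {"wx": 0, "wy": 0, "wz": 0, "tx": -0.02, "ty": -0.028, "tz": 0, "jaw": 0.04},
    {"wx": 0, "wy": 0, "wz": 0, "tx": -0.02, "ty": -0.028, "tz": 0, "jaw": 0.04},
    {"wx": 0, "wy": 0, "wz": 0, "tx": -0.02, "ty": -0.028, "tz": 0, "jaw": 0.04},
    {"wx": 0, "wy": 0, "wz": 0, "tx": -0.02, "ty": -0.028, "tz": 0, "jaw": 0.04},
    {"wx": 0, "wy": 0, "wz": 0, "tx": -0.015, "ty": -0.024, "tz": 0.01, "jaw": 0.04},
    {"wx": 0, "wy": 0, "wz": 0, "tx": 0, "ty": 0, "tz": 0.02, "jaw": 0.04},
    {"wx": 0, "wy": 0, "wz": 0, "tx": 0, "ty": 0, "tz": 0.02, "jaw": 0.04},
    {"wx": 0, "wy": 0, "wz": 0, "tx": 0, "ty": 0, "tz": 0, "jaw": 0.04},
  ],
)

```text
clock: 12.75
eef_pos: [0.452, -0.2873, 0.0354]
orientation: [-1.887, -2.502, 0.002]
wrist_force: [0.1, 1.7, -0.6]
width: 0.606
gripper_force: 31.9
```

Run:
```python
from h import *
camera("scene");camera("scene");goto(.4565,-.2887,-.0095)
for c in("top","scene"):
  camera(c)
  for n in ("round_tin","round_tray"):
    for r in search_frame(c,n)[:1]: print(n,c,round(r['conf'],2),np.round(r['bbox'],1))
```

```text
clk 12.85 pos [ 0.4544 -0.2882  0.0382] q7 1.19 wid 51.7 tilt [-0.0028  0.001 ] | turn wz 0 alt 0 | then t [-0.0011  0.002   0.0477]
round_tin top 0.5 [358.2 219.9 361.9 227.8]
round_tray top 0.56 [348.2 216.8 356.1 233.4]
round_tin scene 0.55 [224.4 139.2 240.2 153.5]
```

move_arm(
  steps=[
    {"wx": 0, "wy": 0, "wz": 0, "tx": 0, "ty": 0.001, "tz": 0.015, "jaw": 0.04},
    {"wx": 0, "wy": 0, "wz": 0, "tx": 0, "ty": 0, "tz": 0.015, "jaw": 0.04},
    {"wx": 0, "wy": 0, "wz": 0, "tx": 0, "ty": 0, "tz": 0.01, "jaw": 0.04},
    {"wx": 0, "wy": 0, "wz": 0, "tx": 0, "ty": 0, "tz": 0.005, "jaw": 0.04},
    {"wx": 0, "wy": 0, "wz": 0, "tx": 0, "ty": 0, "tz": 0.003, "jaw": 0.04},
    {"wx": 0, "wy": 0, "wz": 0, "tx": 0, "ty": 0, "tz": 0, "jaw": 0.04},
    {"wx": 0, "wy": 0, "wz": 0, "tx": 0, "ty": 0, "tz": 0, "jaw": 0.04},
  ],
)

```text
clock: 13.73
eef_pos: [0.4566, -0.2886, -0.0085]
orientation: [1.89, 2.509, 0.0]
wrist_force: [0.0, -0.1, -1.4]
width: 0.61
gripper_force: 31.9
```

Run:
```python
from h import *
goto(.4565,-.2887,-.0095);print(get_state()['wrist_force'])
```

```text
clk 13.73 pos [ 0.4566 -0.2886 -0.0085] q7 1.24 wid 52.1 tilt [ 0.0005 -0.0003] | turn wz 0 alt 0 | then t [-0.     -0.0001  0.001 ]
[ 0.0086 -0.1437 -1.4026]
```

move_arm(
  steps=[
    {"wx": 0, "wy": 0, "wz": 0, "tx": 0, "ty": 0, "tz": 0.002, "jaw": 0.04},
    {"wx": 0, "wy": 0, "wz": 0, "tx": 0, "ty": 0, "tz": 0, "jaw": 0.04},
    {"wx": 0, "wy": 0, "wz": 0, "tx": 0, "ty": 0, "tz": 0, "jaw": 0.06},
    {"wx": 0, "wy": 0, "wz": 0, "tx": 0, "ty": 0, "tz": 0, "jaw": 0.075},
    {"wx": 0, "wy": 0, "wz": 0, "tx": 0, "ty": 0, "tz": 0, "jaw": 0.082},
    {"wx": 0, "wy": 0, "wz": 0, "tx": 0, "ty": 0, "tz": -0.015, "jaw": 0.085},
    {"wx": 0, "wy": 0, "wz": 0, "tx": 0, "ty": 0, "tz": -0.03, "jaw": 0.085},
    {"wx": 0, "wy": 0, "wz": 0, "tx": 0, "ty": 0, "tz": -0.035, "jaw": 0.085},
    {"wx": 0, "wy": 0, "wz": 0, "tx": 0, "ty": 0, "tz": -0.03, "jaw": 0.085},
  ],
)

```text
clock: 14.48
eef_pos: [0.456, -0.2885, 0.1006]
orientation: [-1.891, -2.509, 0.001]
wrist_force: [1.2, 0.3, -0.8]
width: 0.993
gripper_force: 0.0
```

Run:
```python
from h import *
goto(.6166,-.1922,.09,16)
```

```text
clk 14.48 pos [ 0.456  -0.2885  0.1006] q7 1.13 wid 84.8 tilt [-0.0005 -0.0001] | turn wz -0.0 alt 180.0 | then t [0.0483 0.1809 0.0105]
```

move_arm(
  steps=[
    {"wx": 0, "wy": 0, "wz": 0, "tx": 0.008, "ty": 0.03, "tz": 0, "jaw": 0.085},
    {"wx": 0, "wy": 0, "wz": 0, "tx": 0.0098, "ty": 0.0375, "tz": 0, "jaw": 0.085},
    {"wx": 0, "wy": 0, "wz": 0, "tx": 0.0098, "ty": 0.0375, "tz": 0, "jaw": 0.085},
    {"wx": 0, "wy": 0, "wz": 0, "tx": 0.0098, "ty": 0.0375, "tz": 0, "jaw": 0.085},
    {"wx": 0, "wy": 0, "wz": -1, "tx": 0.0098, "ty": 0.0375, "tz": 0, "jaw": 0.085},
    {"wx": 0, "wy": 0, "wz": 0, "tx": 0, "ty": 0, "tz": 0.01, "jaw": 0.085},
    {"wx": 0, "wy": 0, "wz": 0, "tx": 0, "ty": 0, "tz": 0, "jaw": 0.085},
    {"wx": 0, "wy": 0, "wz": 0, "tx": 0, "ty": 0, "tz": 0, "jaw": 0.085},
  ],
)

```text
clock: 15.15
eef_pos: [0.6152, -0.1934, 0.0884]
orientation: [-1.867, -2.524, 0.002]
wrist_force: [-0.7, -0.2, 0.3]
width: 0.993
gripper_force: 0.0
```

Run:
```python
from h import *
goto(.616,-.1915,.020,17)
camera('top');im=camera('scene')
for c in ("top","scene"):
  for n in ("round_tin","round_tray","cover_glass_box"):
    for r in search_frame(c,n)[:1]: print(n,c,round(r['conf'],2),np.round(r['bbox'],1))
print('exp cgb scene',proj('scene',[.616,-.1915,.048]),'exp tin',proj('scene',[.4565,-.2887,.017]), proj('top',[.4565,-.2887,.031]))
```

```text
clk 15.15 pos [ 0.6152 -0.1934  0.0884] q7 0.89 wid 84.8 tilt [-0.0023 -0.0002] | turn wz 0.0 alt -180.0 | then t [0.0016 0.0015 0.0684]
round_tin top 0.55 [352.7 216.1 373.4 238.1]
round_tray top 0.64 [351.2 214.3 370.9 242.8]
round_tin scene 0.66 [223.2 150.2 239.2 167.3]
round_tray scene 0.61 [218.  157.6 242.9 174.9]
cover_glass_box scene 0.76 [187.3 164.8 218.6 188.5]
exp cgb scene [200.1679 175.0904] exp tin [231.1866 158.214 ] [363.2538 228.4109]
```

move_arm(
  steps=[
    {"wx": 0, "wy": 0, "wz": 0, "tx": 0.0015, "ty": 0.001, "tz": 0.02, "jaw": 0.085},
    {"wx": 0, "wy": 0, "wz": 0, "tx": 0, "ty": 0, "tz": 0.02, "jaw": 0.085},
    {"wx": 0, "wy": 0, "wz": 0, "tx": 0, "ty": 0, "tz": 0.018, "jaw": 0.085},
    {"wx": 0, "wy": 0, "wz": 0, "tx": 0, "ty": 0, "tz": 0.01, "jaw": 0.085},
    {"wx": 0, "wy": 0, "wz": 0, "tx": 0, "ty": 0, "tz": 0, "jaw": 0.085},
    {"wx": 0, "wy": 0, "wz": 0, "tx": 0, "ty": 0, "tz": 0, "jaw": 0.058},
    {"wx": 0, "wy": 0, "wz": 0, "tx": 0, "ty": 0, "tz": 0, "jaw": 0.054},
    {"wx": 0, "wy": 0, "wz": 0, "tx": 0, "ty": 0, "tz": 0, "jaw": 0.05},
    {"wx": 0, "wy": 0, "wz": 0, "tx": 0, "ty": 0, "tz": 0, "jaw": 0.038},
    {"wx": 0, "wy": 0, "wz": 0, "tx": 0, "ty": 0, "tz": 0, "jaw": 0.038},
  ],
  force=30,
)

```text
clock: 16.38
eef_pos: [0.6179, -0.1921, 0.0229]
orientation: [1.867, 2.524, 0.002]
wrist_force: [0.3, -0.3, 7.1]
width: 0.585
gripper_force: 30.5
```

move_arm(
  steps=[
    {"wx": 0, "wy": 0, "wz": 0, "tx": 0, "ty": 0, "tz": -0.003, "jaw": 0.038},
    {"wx": 0, "wy": 0, "wz": 0, "tx": 0, "ty": 0, "tz": -0.01, "jaw": 0.038},
    {"wx": 0, "wy": 0, "wz": 0, "tx": 0, "ty": 0, "tz": -0.02, "jaw": 0.038},
    {"wx": 0, "wy": 0, "wz": 0, "tx": 0, "ty": 0, "tz": -0.02, "jaw": 0.038},
    {"wx": 0, "wy": 0, "wz": 0, "tx": 0, "ty": 0, "tz": -0.017, "jaw": 0.038},
    {"wx": 0, "wy": 0, "wz": 0, "tx": 0, "ty": 0, "tz": 0, "jaw": 0.038},
    {"wx": 0, "wy": 0, "wz": 0, "tx": 0, "ty": 0, "tz": 0, "jaw": 0.038},
  ],
)

```text
clock: 16.97
eef_pos: [0.6176, -0.1916, 0.0925]
orientation: [1.867, 2.524, 0.002]
wrist_force: [0.0, -0.5, -1.3]
width: 0.591
gripper_force: 30.5
```

Run:
```python
from h import *
goto(.4782,.271,.09,20.1)
camera('scene')
for r in search_frame("scene","cover_glass_box")[:2]: print(round(r['conf'],2),np.round(r['bbox'],1))
```

```text
clk 16.97 pos [ 0.6176 -0.1916  0.0925] q7 0.89 wid 50.5 tilt [ 0.0024 -0.0002] | turn wz -3.1 alt 176.9 | then t [0.4823 0.0281 0.0021]
0.74 [186.8 147.6 215.7 166.4]
```

move_arm(
  steps=[
    {"wx": 0, "wy": 0, "wz": -3.1, "tx": 0, "ty": 0, "tz": 0, "jaw": 0.038},
    {"wx": 0, "wy": 0, "wz": 0, "tx": 0.02, "ty": 0.001, "tz": 0, "jaw": 0.038},
    {"wx": 0, "wy": 0, "wz": 0, "tx": 0.035, "ty": 0.002, "tz": 0, "jaw": 0.038},
    {"wx": 0, "wy": 0, "wz": 0, "tx": 0.038, "ty": 0.0023, "tz": 0, "jaw": 0.038},
    {"wx": 0, "wy": 0, "wz": 0, "tx": 0.038, "ty": 0.0023, "tz": 0, "jaw": 0.038},
    {"wx": 0, "wy": 0, "wz": 0, "tx": 0.038, "ty": 0.0023, "tz": 0, "jaw": 0.038},
    {"wx": 0, "wy": 0, "wz": 0, "tx": 0.038, "ty": 0.0023, "tz": 0, "jaw": 0.038},
    {"wx": 0, "wy": 0, "wz": 0, "tx": 0.038, "ty": 0.0023, "tz": 0, "jaw": 0.038},
    {"wx": 0, "wy": 0, "wz": 0, "tx": 0.038, "ty": 0.0023, "tz": 0, "jaw": 0.038},
    {"wx": 0, "wy": 0, "wz": 0, "tx": 0.038, "ty": 0.0023, "tz": 0, "jaw": 0.038},
  ],
)

```text
clock: 17.9
eef_pos: [0.5227, 0.1178, 0.0902]
orientation: [-1.799, -2.574, 0.003]
wrist_force: [1.0, 0.7, -0.9]
width: 0.588
gripper_force: 30.5
```

move_arm(
  steps=[
    {"wx": 0, "wy": 0, "wz": 0, "tx": 0.038, "ty": 0.0023, "tz": 0, "jaw": 0.038},
    {"wx": 0, "wy": 0, "wz": 0, "tx": 0.038, "ty": 0.0023, "tz": 0, "jaw": 0.038},
    {"wx": 0, "wy": 0, "wz": 0, "tx": 0.035, "ty": 0.002, "tz": 0, "jaw": 0.038},
    {"wx": 0, "wy": 0, "wz": 0, "tx": 0.03, "ty": 0.001, "tz": 0, "jaw": 0.038},
    {"wx": 0, "wy": 0, "wz": 0, "tx": 0.0203, "ty": 0.001, "tz": 0, "jaw": 0.038},
    {"wx": 0, "wy": 0, "wz": 0, "tx": 0, "ty": 0, "tz": 0.015, "jaw": 0.038},
    {"wx": 0, "wy": 0, "wz": 0, "tx": 0, "ty": 0, "tz": 0.02, "jaw": 0.038},
    {"wx": 0, "wy": 0, "wz": 0, "tx": 0, "ty": 0, "tz": 0.015, "jaw": 0.038},
    {"wx": 0, "wy": 0, "wz": 0, "tx": 0, "ty": 0, "tz": 0, "jaw": 0.038},
    {"wx": 0, "wy": 0, "wz": 0, "tx": 0, "ty": 0, "tz": 0, "jaw": 0.038},
  ],
)

```text
clock: 18.73
eef_pos: [0.476, 0.2699, 0.04]
orientation: [-1.799, -2.574, 0.005]
wrist_force: [-0.2, 0.5, -0.5]
width: 0.588
gripper_force: 30.6
```

Run:
```python
from h import *
goto(.4782,.271,-.008,20.1)
camera('scene')
for n in ("cover_glass_box","square_tray"):
  for r in search_frame("scene",n)[:1]: print(n,round(r['conf'],2),np.round(r['bbox'],1))
p=get_state()['eef_pos'];print('exp box',proj('scene',p+[0,0,.025]),'tray',proj('scene',[.4782,.271,.004]))
```

```text
clk 18.73 pos [0.476  0.2699 0.04  ] q7 0.14 wid 50.3 tilt [-0.0025 -0.0023] | turn wz 0.0 alt -180.0 | then t [0.0003 0.0026 0.0479]
cover_glass_box 0.57 [337.2 227.3 373.3 254.9]
square_tray 0.73 [327.2 246.9 370.9 283.3]
exp box [350.1263 237.8534] tray [346.5083 259.7711]
```

move_arm(
  steps=[
    {"wx": 0, "wy": 0, "wz": 0, "tx": 0, "ty": 0.001, "tz": 0.015, "jaw": 0.038},
    {"wx": 0, "wy": 0, "wz": 0, "tx": 0, "ty": 0, "tz": 0.015, "jaw": 0.038},
    {"wx": 0, "wy": 0, "wz": 0, "tx": 0, "ty": 0, "tz": 0.01, "jaw": 0.038},
    {"wx": 0, "wy": 0, "wz": 0, "tx": 0, "ty": 0, "tz": 0.005, "jaw": 0.038},
    {"wx": 0, "wy": 0, "wz": 0, "tx": 0, "ty": 0, "tz": 0.002, "jaw": 0.038},
    {"wx": 0, "wy": 0, "wz": 0, "tx": 0, "ty": 0, "tz": 0, "jaw": 0.038},
    {"wx": 0, "wy": 0, "wz": 0, "tx": 0, "ty": 0, "tz": 0, "jaw": 0.038},
    {"wx": 0, "wy": 0, "wz": 0, "tx": 0, "ty": 0, "tz": 0, "jaw": 0.038},
  ],
)

```text
clock: 19.55
eef_pos: [0.4784, 0.2714, -0.0052]
orientation: [1.799, 2.575, 0.002]
wrist_force: [-0.3, -1.1, -1.2]
width: 0.588
gripper_force: 30.7
```

Still no contact; lower 2 mm more and check.

move_arm(
  steps=[
    {"wx": 0, "wy": 0, "wz": 0, "tx": 0, "ty": 0, "tz": 0.002, "jaw": 0.038},
    {"wx": 0, "wy": 0, "wz": 0, "tx": 0, "ty": 0, "tz": 0.001, "jaw": 0.038},
    {"wx": 0, "wy": 0, "wz": 0, "tx": 0, "ty": 0, "tz": 0, "jaw": 0.038},
    {"wx": 0, "wy": 0, "wz": 0, "tx": 0, "ty": 0, "tz": 0, "jaw": 0.038},
  ],
)

```text
clock: 19.88
eef_pos: [0.4782, 0.2715, -0.0081]
orientation: [-1.799, -2.575, -0.002]
wrist_force: [-2.1, -0.4, 5.7]
width: 0.59
gripper_force: 31.2
```

On the floor. Release and rise.

move_arm(
  steps=[
    {"wx": 0, "wy": 0, "wz": 0, "tx": 0, "ty": 0, "tz": -0.0005, "jaw": 0.056},
    {"wx": 0, "wy": 0, "wz": 0, "tx": 0, "ty": 0, "tz": 0, "jaw": 0.07},
    {"wx": 0, "wy": 0, "wz": 0, "tx": 0, "ty": 0, "tz": 0, "jaw": 0.082},
    {"wx": 0, "wy": 0, "wz": 0, "tx": 0, "ty": 0, "tz": -0.01, "jaw": 0.085},
    {"wx": 0, "wy": 0, "wz": 0, "tx": 0, "ty": 0, "tz": -0.025, "jaw": 0.085},
    {"wx": 0, "wy": 0, "wz": 0, "tx": 0, "ty": 0, "tz": -0.035, "jaw": 0.085},
    {"wx": 0, "wy": 0, "wz": 0, "tx": 0, "ty": 0, "tz": -0.035, "jaw": 0.085},
    {"wx": 0, "wy": 0, "wz": 0, "tx": 0, "ty": 0, "tz": 0, "jaw": 0.085},
  ],
)

```text
clock: 20.55
eef_pos: [0.4819, 0.2729, 0.1032]
orientation: [1.798, 2.572, 0.016]
wrist_force: [0.6, 0.4, -0.1]
width: 0.997
gripper_force: 0.0
```

Run:
```python
from h import *
from scipy.optimize import least_squares
b=np.mean([camera("top").astype(float) for _ in range(3)],0).astype(np.uint8);cv2.imwrite('pics/t9.png',b)
for n in ("cover_glass_box","slide_box"):
  for r in search_frame("top",n)[:1]: print(n,round(r['conf'],2),np.round(r['bbox'],1))
big=cv2.resize(b,None,fx=4,fy=4,interpolation=cv2.INTER_CUBIC);hsv=cv2.cvtColor(big,cv2.COLOR_BGR2HSV)
m=cv2.inRange(hsv,(2,90,20),(25,255,255)); m[:,:275*4]=0;m[:140*4]=0;m[:,360*4:]=0;m[212*4:]=0
c=max(cv2.findContours(m,0,1)[0],key=cv2.contourArea)[:,0]
h0=cv2.convexHull(c)
# fit the box silhouette (hull of 8 corners) to the contour
def hull(v):
  x,y,a=v;R=np.array([[np.cos(a),-np.sin(a)],[np.sin(a),np.cos(a)]])
  P=[proj('top',[*(R@[sx*.08,sy*.03]+[x,y]),z]) for sx in(-1,1) for sy in(-1,1) for z in(0,.034)]
  return cv2.convexHull(((np.array(P)+.5)*4-.5).astype(np.float32))
H=h0[:,0].astype(float); D=np.diff(np.vstack([H,H[:1]]),axis=0); L=np.hypot(*D.T)
pts=np.vstack([H[i]+D[i]*t for i in range(len(H)) for t in np.arange(0,1,4/max(L[i],4))])
f=lambda v:[cv2.pointPolygonTest(hull(v),tuple(map(float,p)),True) for p in pts]
r=least_squares(f,[.604,-.153,np.radians(106.5)],diff_step=1e-3);print(r.x[:2],np.degrees(r.x[2]),np.std(r.fun)/4,np.mean(r.fun)/4)
x=r.x;goto(x[0],x[1],.06,np.degrees(x[2])-90)
```

```text
cover_glass_box 0.79 [163.4 210.9 185.2 230.5]
slide_box 0.8 [283.1 160.9 344.2 200.6]
[ 0.6041 -0.1522] 106.76736949195102 0.10858107322555823 0.9284920796889713
clk 20.8 pos [0.477  0.2708 0.096 ] q7 0.09 wid 84.9 tilt [-0.0015 -0.0009] | turn wz 3.4 alt -176.6 | then t [-0.4417 -0.0003  0.0362]
```

move_arm(
  steps=[
    {"wx": 0, "wy": 0, "wz": 3.4, "tx": 0, "ty": 0, "tz": 0, "jaw": 0.085},
    {"wx": 0, "wy": 0, "wz": 0, "tx": -0.03, "ty": 0, "tz": 0, "jaw": 0.085},
    {"wx": 0, "wy": 0, "wz": 0, "tx": -0.04, "ty": 0, "tz": 0, "jaw": 0.085},
    {"wx": 0, "wy": 0, "wz": 0, "tx": -0.04, "ty": 0, "tz": 0, "jaw": 0.085},
    {"wx": 0, "wy": 0, "wz": 0, "tx": -0.04, "ty": 0, "tz": 0, "jaw": 0.085},
    {"wx": 0, "wy": 0, "wz": 0, "tx": -0.04, "ty": 0, "tz": 0, "jaw": 0.085},
    {"wx": 0, "wy": 0, "wz": 0, "tx": -0.04, "ty": 0, "tz": 0, "jaw": 0.085},
    {"wx": 0, "wy": 0, "wz": 0, "tx": -0.04, "ty": 0, "tz": 0, "jaw": 0.085},
    {"wx": 0, "wy": 0, "wz": 0, "tx": -0.04, "ty": 0, "tz": 0, "jaw": 0.085},
    {"wx": 0, "wy": 0, "wz": 0, "tx": -0.04, "ty": 0, "tz": 0, "jaw": 0.085},
  ],
)

```text
clock: 21.63
eef_pos: [0.5778, -0.066, 0.0953]
orientation: [-1.874, -2.519, 0.003]
wrist_force: [0.4, 1.2, -0.2]
width: 0.998
gripper_force: 0.0
```

move_arm(
  steps=[
    {"wx": 0, "wy": 0, "wz": 0, "tx": -0.04, "ty": 0, "tz": 0, "jaw": 0.085},
    {"wx": 0, "wy": 0, "wz": 0, "tx": -0.032, "ty": 0, "tz": 0, "jaw": 0.085},
    {"wx": 0, "wy": 0, "wz": 0, "tx": -0.02, "ty": 0, "tz": 0.01, "jaw": 0.085},
    {"wx": 0, "wy": 0, "wz": 0, "tx": 0, "ty": 0, "tz": 0.02, "jaw": 0.085},
    {"wx": 0, "wy": 0, "wz": 0, "tx": 0, "ty": 0, "tz": 0.01, "jaw": 0.085},
    {"wx": 0, "wy": 0, "wz": 0, "tx": 0, "ty": 0, "tz": 0, "jaw": 0.085},
    {"wx": 0, "wy": 0, "wz": 0, "tx": 0, "ty": 0, "tz": 0, "jaw": 0.085},
  ],
)

```text
clock: 22.22
eef_pos: [0.604, -0.1509, 0.0553]
orientation: [-1.872, -2.519, 0.002]
wrist_force: [-0.0, -0.1, 1.1]
width: 0.992
gripper_force: 0.0
```

Run:
```python
from h import *
goto(.604,-.152,-.016,16.8)
```

```text
clk 22.22 pos [ 0.604  -0.1509  0.0553] q7 0.86 wid 84.7 tilt [-0.0032  0.0009] | turn wz -0.0 alt 180.0 | then t [-0.0011 -0.0001  0.0713]
```

move_arm(
  steps=[
    {"wx": 0, "wy": 0, "wz": 0, "tx": 0, "ty": 0, "tz": 0.02, "jaw": 0.085},
    {"wx": 0, "wy": 0, "wz": 0, "tx": 0, "ty": 0, "tz": 0.02, "jaw": 0.085},
    {"wx": 0, "wy": 0, "wz": 0, "tx": 0, "ty": 0, "tz": 0.015, "jaw": 0.085},
    {"wx": 0, "wy": 0, "wz": 0, "tx": 0, "ty": 0, "tz": 0.01, "jaw": 0.085},
    {"wx": 0, "wy": 0, "wz": 0, "tx": 0, "ty": 0, "tz": 0.005, "jaw": 0.085},
    {"wx": 0, "wy": 0, "wz": 0, "tx": 0, "ty": 0, "tz": 0, "jaw": 0.085},
    {"wx": 0, "wy": 0, "wz": 0, "tx": 0, "ty": 0, "tz": 0, "jaw": 0.085},
  ],
  force=60,
)

```text
clock: 22.8
eef_pos: [0.6055, -0.1522, -0.0129]
orientation: [1.874, 2.52, 0.0]
wrist_force: [0.9, -0.2, 1.3]
width: 0.995
gripper_force: 0.0
```

move_arm(
  steps=[
    {"wx": 0, "wy": 0, "wz": 0, "tx": 0, "ty": 0, "tz": 0, "jaw": 0.066},
    {"wx": 0, "wy": 0, "wz": 0, "tx": 0, "ty": 0, "tz": 0, "jaw": 0.062},
    {"wx": 0, "wy": 0, "wz": 0, "tx": 0, "ty": 0, "tz": 0, "jaw": 0.058},
    {"wx": 0, "wy": 0, "wz": 0, "tx": 0, "ty": 0, "tz": 0, "jaw": 0.045},
    {"wx": 0, "wy": 0, "wz": 0, "tx": 0, "ty": 0, "tz": 0, "jaw": 0.045},
  ],
  force=60,
)

```text
clock: 23.22
eef_pos: [0.6056, -0.1525, -0.012]
orientation: [1.874, 2.52, 0.001]
wrist_force: [-0.7, 0.5, 5.9]
width: 0.688
gripper_force: 63.6
```

move_arm(
  steps=[
    {"wx": 0, "wy": 0, "wz": 0, "tx": 0, "ty": 0, "tz": -0.005, "jaw": 0.045},
    {"wx": 0, "wy": 0, "wz": 0, "tx": 0, "ty": 0, "tz": -0.012, "jaw": 0.045},
    {"wx": 0, "wy": 0, "wz": 0, "tx": 0, "ty": 0, "tz": -0.015, "jaw": 0.045},
    {"wx": 0, "wy": 0, "wz": 0, "tx": 0, "ty": 0, "tz": -0.018, "jaw": 0.045},
    {"wx": 0, "wy": 0, "wz": 0, "tx": 0, "ty": 0, "tz": -0.01, "jaw": 0.045},
    {"wx": 0, "wy": 0, "wz": 0, "tx": 0, "ty": 0, "tz": 0, "jaw": 0.045},
  ],
)

```text
clock: 23.72
eef_pos: [0.6072, -0.1528, 0.0502]
orientation: [1.872, 2.517, 0.004]
wrist_force: [0.3, -0.4, -2.7]
width: 0.69
gripper_force: 66.0
```

Run:
```python
from h import *
s=get_state();print(s['wrist_force'],s['moment'],s['gripper_force'])
goto(.6553,.1329,.047,-20.2)
camera('scene')
for r in search_frame("scene","slide_box")[:1]: print(round(r['conf'],2),np.round(r['bbox'],1))
p=s['eef_pos'];print(proj('scene',p+[0,0,.029]))
```

```text
[ 0.3198 -0.4115 -2.6772] [-0.0318 -0.0779 -0.0148] 66.0471099615097
clk 23.72 pos [ 0.6072 -0.1528  0.0502] q7 0.87 wid 58.9 tilt [ 0.0056 -0.0009] | turn wz 36.9 alt -143.1 | then t [ 0.2847 -0.0536  0.0032]
0.75 [184.4 156.3 238.4 190. ]
[208.3065 170.3029]
```

move_arm(
  steps=[
    {"wx": 0, "wy": 0, "wz": 4, "tx": 0, "ty": 0, "tz": 0, "jaw": 0.045},
    {"wx": 0, "wy": 0, "wz": 6, "tx": 0, "ty": 0, "tz": 0, "jaw": 0.045},
    {"wx": 0, "wy": 0, "wz": 6, "tx": 0, "ty": 0, "tz": 0, "jaw": 0.045},
    {"wx": 0, "wy": 0, "wz": 6, "tx": 0, "ty": 0, "tz": 0, "jaw": 0.045},
    {"wx": 0, "wy": 0, "wz": 6, "tx": 0, "ty": 0, "tz": 0, "jaw": 0.045},
    {"wx": 0, "wy": 0, "wz": 5.5, "tx": 0, "ty": 0, "tz": 0, "jaw": 0.045},
    {"wx": 0, "wy": 0, "wz": 3.4, "tx": 0, "ty": 0, "tz": 0, "jaw": 0.045},
  ],
)

```text
clock: 24.4
eef_pos: [0.6041, -0.1517, 0.0454]
orientation: [-2.579, -1.791, 0.003]
wrist_force: [0.0, -0.9, -4.0]
width: 0.686
gripper_force: 65.9
```

move_arm(
  steps=[
    {"wx": 0, "wy": 0, "wz": 0, "tx": 0.018, "ty": -0.0034, "tz": 0, "jaw": 0.045},
    {"wx": 0, "wy": 0, "wz": 0, "tx": 0.03, "ty": -0.0056, "tz": 0, "jaw": 0.045},
    {"wx": 0, "wy": 0, "wz": 0, "tx": 0.038, "ty": -0.0072, "tz": 0, "jaw": 0.045},
    {"wx": 0, "wy": 0, "wz": 0, "tx": 0.038, "ty": -0.0072, "tz": 0, "jaw": 0.045},
    {"wx": 0, "wy": 0, "wz": 0, "tx": 0.038, "ty": -0.0072, "tz": 0, "jaw": 0.045},
    {"wx": 0, "wy": 0, "wz": 0, "tx": 0.038, "ty": -0.0072, "tz": 0, "jaw": 0.045},
    {"wx": 0, "wy": 0, "wz": 0, "tx": 0.038, "ty": -0.0072, "tz": 0, "jaw": 0.045},
    {"wx": 0, "wy": 0, "wz": 0, "tx": 0.029, "ty": -0.0054, "tz": 0, "jaw": 0.045},
    {"wx": 0, "wy": 0, "wz": 0, "tx": 0.0177, "ty": -0.0032, "tz": 0, "jaw": 0.045},
    {"wx": 0, "wy": 0, "wz": 0, "tx": 0, "ty": 0, "tz": 0, "jaw": 0.045},
  ],
)

```text
clock: 25.23
eef_pos: [0.6521, 0.1414, 0.0447]
orientation: [-2.565, -1.807, 0.0]
wrist_force: [0.5, 1.0, -3.9]
width: 0.687
gripper_force: 65.9
```

Run:
```python
from h import *
camera('top');a=camera('scene')
goto(.6553,.1329,-.008,-20.2)
cv2.imwrite('pics/d9.png',cv2.resize(a[140:300,190:330],(525,600),interpolation=cv2.INTER_CUBIC))
```

```text
clk 25.33 pos [0.6519 0.1346 0.0453] q7 -0.12 wid 58.6 tilt [-0.0021 -0.0009] | turn wz 0.2 alt -179.8 | then t [-0.0003  0.0038  0.0533]
```

View pics/d9.png

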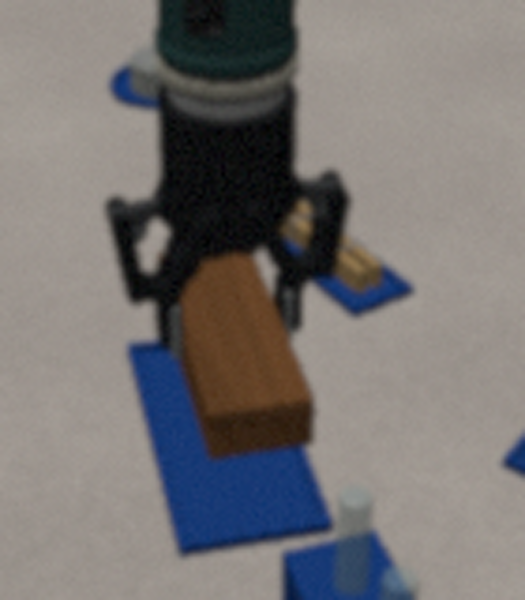

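The slide box is held level and parallel above the long wide tray (box front (260,445), tray front edge (255,537)). Lower it.

move_arm(
  steps=[
    {"wx": 0, "wy": 0, "wz": 0, "tx": 0, "ty": 0.003, "tz": 0.012, "jaw": 0.045},
    {"wx": 0, "wy": 0, "wz": 0, "tx": 0, "ty": 0, "tz": 0.015, "jaw": 0.045},
    {"wx": 0, "wy": 0, "wz": 0, "tx": 0, "ty": 0, "tz": 0.012, "jaw": 0.045},
    {"wx": 0, "wy": 0, "wz": 0, "tx": 0, "ty": 0, "tz": 0.008, "jaw": 0.045},
    {"wx": 0, "wy": 0, "wz": 0, "tx": 0, "ty": 0, "tz": 0.004, "jaw": 0.045},
    {"wx": 0, "wy": 0, "wz": 0, "tx": 0, "ty": 0, "tz": 0, "jaw": 0.045},
    {"wx": 0, "wy": 0, "wz": 0, "tx": 0, "ty": 0, "tz": 0, "jaw": 0.045},
    {"wx": 0, "wy": 0, "wz": 0, "tx": 0, "ty": 0, "tz": 0, "jaw": 0.045},
  ],
)

```text
clock: 26.0
eef_pos: [0.6563, 0.1324, -0.0038]
orientation: [2.576, 1.797, 0.001]
wrist_force: [-0.1, 0.2, -3.4]
width: 0.689
gripper_force: 65.9
```

Run:
```python
from h import *
goto(.6553,.1329,-.009,-20.2);print(get_state()['wrist_force'])
```

```text
clk 26.0 pos [ 0.6563  0.1324 -0.0038] q7 -0.09 wid 58.9 tilt [0.001  0.0001] | turn wz 0.0 alt -180.0 | then t [ 0.0001 -0.0011  0.0052]
[-0.089   0.2058 -3.4498]
```

move_arm(
  steps=[
    {"wx": 0, "wy": 0, "wz": 0, "tx": 0, "ty": -0.001, "tz": 0.003, "jaw": 0.045},
    {"wx": 0, "wy": 0, "wz": 0, "tx": 0, "ty": 0, "tz": 0.002, "jaw": 0.045},
    {"wx": 0, "wy": 0, "wz": 0, "tx": 0, "ty": 0, "tz": 0, "jaw": 0.045},
    {"wx": 0, "wy": 0, "wz": 0, "tx": 0, "ty": 0, "tz": 0, "jaw": 0.045},
    {"wx": 0, "wy": 0, "wz": 0, "tx": 0, "ty": 0, "tz": 0, "jaw": 0.045},
  ],
)

```text
clock: 26.42
eef_pos: [0.6551, 0.1332, -0.0089]
orientation: [2.576, 1.798, 0.001]
wrist_force: [-1.0, 1.2, -0.7]
width: 0.685
gripper_force: 66.1
```

Weight is being taken by the floor. Release and rise clear.

move_arm(
  steps=[
    {"wx": 0, "wy": 0, "wz": 0, "tx": 0, "ty": 0, "tz": 0.0005, "jaw": 0.045},
    {"wx": 0, "wy": 0, "wz": 0, "tx": 0, "ty": 0, "tz": 0, "jaw": 0.066},
    {"wx": 0, "wy": 0, "wz": 0, "tx": 0, "ty": 0, "tz": 0, "jaw": 0.076},
    {"wx": 0, "wy": 0, "wz": 0, "tx": 0, "ty": 0, "tz": 0, "jaw": 0.085},
    {"wx": 0, "wy": 0, "wz": 0, "tx": 0, "ty": 0, "tz": 0, "jaw": 0.085},
    {"wx": 0, "wy": 0, "wz": 0, "tx": 0, "ty": 0, "tz": -0.01, "jaw": 0.085},
    {"wx": 0, "wy": 0, "wz": 0, "tx": 0, "ty": 0, "tz": -0.025, "jaw": 0.085},
    {"wx": 0, "wy": 0, "wz": 0, "tx": 0, "ty": 0, "tz": -0.04, "jaw": 0.085},
    {"wx": 0, "wy": 0, "wz": 0, "tx": 0, "ty": 0, "tz": -0.04, "jaw": 0.085},
    {"wx": 0, "wy": 0, "wz": 0, "tx": 0, "ty": 0, "tz": -0.04, "jaw": 0.085},
  ],
)

```text
clock: 27.25
eef_pos: [0.6546, 0.1324, 0.1474]
orientation: [2.577, 1.797, -0.001]
wrist_force: [1.9, 0.7, -0.1]
width: 0.997
gripper_force: 0.0
```

move_arm(
  steps=[
    {"wx": 0, "wy": 0, "wz": 0, "tx": -0.04, "ty": 0, "tz": -0.01, "jaw": 0.085},
    {"wx": 0, "wy": 0, "wz": 0, "tx": -0.04, "ty": 0, "tz": 0, "jaw": 0.085},
    {"wx": 0, "wy": 0, "wz": 0, "tx": -0.04, "ty": 0, "tz": 0, "jaw": 0.085},
    {"wx": 0, "wy": 0, "wz": 0, "tx": -0.04, "ty": 0, "tz": 0, "jaw": 0.085},
    {"wx": 0, "wy": 0, "wz": 0, "tx": -0.04, "ty": 0, "tz": 0, "jaw": 0.085},
    {"wx": 0, "wy": 0, "wz": 0, "tx": -0.04, "ty": 0, "tz": 0, "jaw": 0.085},
    {"wx": 0, "wy": 0, "wz": 0, "tx": -0.03, "ty": 0, "tz": 0, "jaw": 0.085},
    {"wx": 0, "wy": 0, "wz": 0, "tx": 0, "ty": 0, "tz": 0, "jaw": 0.085},
  ],
)

```text
clock: 27.92
eef_pos: [0.5587, -0.1287, 0.1569]
orientation: [2.584, 1.782, -0.001]
wrist_force: [0.2, -0.2, 0.2]
width: 0.996
gripper_force: 0.0
```

Run:
```python
from h import *
b=camera('top');a=camera('scene');print(get_state()['eef_pos'])
cv2.imwrite('pics/d10.png',np.hstack([cv2.resize(a[130:250,200:360],(400,300),interpolation=cv2.INTER_CUBIC),cv2.resize(b[130:265,150:330],(400,300),interpolation=cv2.INTER_CUBIC)]))
for n,t,z in (("slide_box",(.6553,.1329),.037),("tube_clamp",(.4895,.001),.023),("cover_glass_box",(.4782,.271),.031),("round_tin",(.4565,-.2887),.031)):
  print(n,'exp',proj('top',[*t,z]),[(round(r['conf'],2),np.round(r['bbox'],1),np.round(((np.array(r['bbox'])[:2]+np.array(r['bbox'])[2:])/2),1)) for r in search_frame('top',n)[:1]])
```

```text
[ 0.5614 -0.1222  0.1561]
slide_box exp [218.2703 162.1048] [(0.61, array([190.2, 143.7, 247.2, 185.5]), array([218.7, 164.6]))]
tube_clamp exp [262.661  217.7499] []
cover_glass_box exp [170.4708 221.5657] [(0.54, array([160.8, 211.1, 182.7, 232.9]), array([171.8, 222. ]))]
round_tin exp [363.2538 228.4109] [(0.6, array([351.7, 217. , 372.6, 239. ]), array([362.2, 228. ]))]
```

View pics/d10.png

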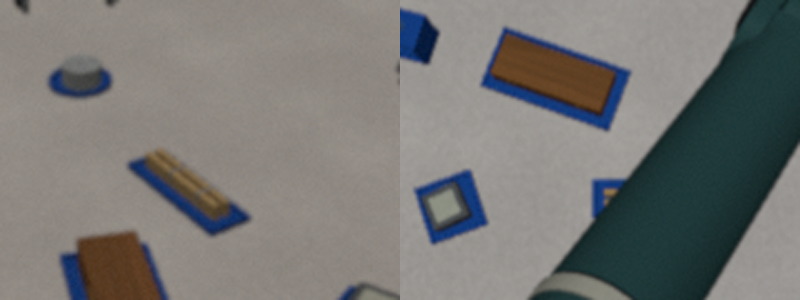

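The final view shows all four things inside their trays: slide box (555,75), grey box (447,205), clamp (190,185) and tin (80,70), matching the expected pixels within 2–3 px.

```bash
python3 -c "
from cell import *
print(finish_job())"
```

```text
the job is handed in; nothing more can be done
None
```

The job is handed in: the final pictures show the slide box, clamp, cover-glass box and tin each lying flat in its own tray, with the arm clear of everything. The test-tube rack and wash bottle were not moved. No verdict came back from the hand-in.

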